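# Put the rechargeable cell from behind the lotion bottle on charge

## Task

A rechargeable AA cell lies in the groove of the wooden desk tidy, hidden behind the lotion bottle, and needs to go on charge. Take the bottle out of its pocket and stand it upright on a free patch of the desk, fetch the cell and load it into the grey charger - flat end against the spring, pressed back, then nub end down past the lip so that it lies flat in the bay - and finally stand the bottle back in its pocket in the tidy. Keep the bottle upright and leave the other things on the desk where they are.

Things in the scene. Friction and masses are not known exactly. Their poses are not given: they have to be found in the camera images.
- tidy: Light wooden stepped desk tidy, 114 mm deep (x) by 176 mm wide (y), fixed; it stands left or right of the work. Origin: centre of its underside; x points to its back, y to its left, z up. Front half: three open pockets side by side, walls 3 mm thick, 26 mm high; the outer two hold a small dark box and a white eraser, both below the rim. Back half (x 6 to 57): solid deck, flat top at z = 30 mm.
- pocket (a point): Centre of the floor of the bottle's pocket, the middle one of the tidy (x -24, y 0, z 4 mm in the tidy's frame). Inside it measures 60 mm (x) by 58 mm (y), 22 mm deep.
- groove (a point): Middle of the groove on the tidy's deck (x 19, y 0, z 30 mm in the tidy's frame), in which the cell lies: it runs along the tidy's y between two ribs 2.5 mm high and 13 mm apart, which leave off for 34 mm in the middle (y -17 to 17) to let fingers in.
- lotion_bottle: Cream faceted lotion bottle with a round cap, 140 mm tall, about 0.19 kg, standing (with a natural lean of 2 degrees) in the tidy's middle pocket right in front of the cell. Origin: centre of its underside, z up its axis. Body 44 mm across (flats face its x and y) from the foot to 98 mm up, neck 35 mm across to 113 mm, cap 38 mm across to the top.
- cell: White AA cell with a grey ring near its nub end, 14.5 mm in diameter, 50.5 mm long over all, 26 g, lying in the groove on the tidy's deck, its nub to the tidy's left. Origin: middle of the cell, on its axis; x points along the axis to the plus nub (5.5 mm across, 1.2 mm long); y and z turn with it as it rolls.
- cell_plus (a point): Tip of the cell's plus nub (x = +25.25 mm on the cell's axis).
- cell_minus (a point): Centre of the cell's flat minus end (x = -25.25 mm on the cell's axis).
- charger: Grey one-bay cell charger: flat base 92 mm long (x -50 to 42), 36 mm wide, 9 mm high, fixed, on the side opposite to the tidy. Origin: on its underside; x runs along the bay to the plus end, y = 0 is the bay's middle, z up. Minus end: spring tower (x -46 to -31, 21 mm wide, top at z = 25 mm). Plus end: retaining lip, an upright wall (x 26 to 34, 21 mm wide, top at z = 18 mm).
- bay (a point): The bay's axis at the plus contact, a steel plate on the lip's inner face (x 26, y 0, z 16.25 mm in the charger's frame). A loaded cell lies along x on the base's flat top (z = 9 mm), nub touching this point, flat end holding the spring pressed in by 4 mm, between saddles 2.5 mm high and 13 mm apart (x -19 to -12 and 13 to 21); the sides are otherwise open for fingers.
- contact (a joint): Travel (m) of the charger's spring contact, a steel button 11 mm across on a coil spring, centred at y 0, z 16.25 mm in the charger's frame. 0: free, face at x = -20.5 mm; pressed towards -x, at most 0.009. 0.8 N/mm with 0.8 N preload: about 4 N with the cell loaded, 8 N at the stop.
- eraser: Eraser in a card sleeve, 23 x 58 x 13 mm, loose bystander; origin: centre of its underside.
- binder_clip: Black fold-back clip, 26 x 40 x 44 mm, loose bystander; origin: centre of its underside.
- usb_stick: Dark memory stick, 18 x 52 x 8 mm, loose bystander; origin: centre of its underside.
- pencil: Lying pencil, 8 x 128 x 7 mm, loose bystander; origin: centre of its underside.
- correction_roller: Correction tape roller, 32 x 70 x 14 mm, loose bystander; origin: centre of its underside.
- highlighter: Lying highlighter, 18 x 112 x 15 mm, loose bystander; origin: centre of its underside. The strip of desk between tidy and charger, nearer to the robot than the eraser and beyond the binder clip, is free.

How it is judged:
On the way, in this order (a step that is already met when the one before it is completed fails the run):
1. the bottle stands upright on the desk, let go, clear of the tidy (at least 85 mm from its pocket's centre) (horizontal distance between lotion_bottle and pocket above 0.085 m and height (world z) of lotion_bottle below 0.006 m and angle between lotion_bottle's own z axis and vertical below 0.15 rad and contact force between lotion_bottle and the fingers below 0.1 N), for 0.2 s.
2. the cell is lifted out of the tidy ((z of cell in the frame of tidy above 0.065 m or horizontal distance between cell and tidy above 0.12 m)), for 0.1 s.
3. the cell lies level in the charger, nub on the plus contact, spring pressed in, let go (x of cell_plus in the frame of charger between 0.023 and 0.028 m and y of cell_plus in the frame of charger between -0.004 and 0.004 m and y of cell_minus in the frame of charger between -0.004 and 0.004 m and z of cell_plus in the frame of charger between 0.0133 and 0.0193 m and z of cell_minus in the frame of charger between 0.0133 and 0.0193 m and value of joint contact above 0.002 m and contact force between cell and the fingers below 0.1 N), for 0.3 s.
At the end, for the whole second after the job is handed in: The cell lies at rest in the bay: nub within 2.5 mm of the plus contact, both ends within 4 mm sideways and 3 mm in height of the bay axis, spring pressed in over 2 mm. The bottle stands upright (0.1 rad), still, on its pocket's floor within 12 mm of the centre. Both let go (all of step 3 and linear speed of each of cell, lotion_bottle below 0.02 m/s and horizontal distance between lotion_bottle and pocket below 0.012 m and z of lotion_bottle in the frame of tidy between 0.001 and 0.007 m and angle between lotion_bottle's own z axis and vertical below 0.1 rad and contact force between lotion_bottle and the fingers below 0.1 N); the robot touches nothing.
It fails at once if the bottle is tipped by more than 0.5 rad (angle between lotion_bottle's own z axis and vertical above 0.5 rad).
It fails at once if one of the loose bystanders (eraser, binder clip, memory stick, pencil, correction roller, highlighter) is moved by more than 25 mm (distance of any of eraser, binder_clip, usb_stick, pencil, correction_roller, highlighter from where it was at the start of the episode above 0.025 m).
It also fails if it takes over 64 s, if anything falls off the work surface, if the arm or the gripper's body presses on something with over 40 N, if the wrist force passes 120 N, or if a joint passes its speed limit or range.

## Robot

A 7-joint arm with a two-finger parallel gripper is mounted at the origin on a cart in front of the work surface, level with it; the furniture and walls round the work are solid. World frame = base frame: x ahead of the robot, y to its left, z up, the work surface at z = 0. Lengths are in m, angles in rad, forces in N, time in s.
With the tool pointing down it reaches from about 0.4 to 0.85 m from the base axis. Payload 4.5 kg.
Tool frame: the origin (TCP) lies midway between the tips of the shut fingers; the grasp point (between the pads) lies 19 mm behind it; z points along the fingers, y is the line along which they close (so a half turn about z gives the same grasp; the last joint's range is limited). The gripper opens to 88 mm and grips with 3 to 60 N. Pads are 18 mm wide; open, the fingers measure 123 mm over their backs; the gripper's body (75 mm by 187 mm) begins 45 mm behind the grasp point.
Start: joints at [-1.09, 0.689, -0.195, 1.565, 0.157, 0.902, -0.215], TCP at [0.27, 0.564, 0.239] pointing down, gripper open.
Joint ranges: [-3.01, 3.01], [-0.46, 2.08], [-1.47, 1.51], [0.13, 2.56], [-1, 4.14], [0.04, 2.09], [-2.66, 2.66]. Speed limits (rad/s): [2.57, 2.57, 3.14, 3.14, 3.14, 3.14, 3.14].

## Interface

Orientations are given as a unit quaternion [x, y, z, w].
In Python, from plant import get_state, viewer, workorder gives the robot as it stands. The module is installed in compiled form; this text tells all that it offers.
- The arm moves only by the tool step_arm, never from a script. Its argument "motion" is a list of rows, each an object of numbers: "wx", "wy", "wz": the turn, a rotation vector about the tool's x, y, z each as a share of 180 degrees, from -1 to 1; "dx", "dy", "dz": the shift along the tool's x, y, z each as a share of 8 cm, from -1 to 1; "claw": the finger opening in mm, from 0 to 88.1. A call has 1 to 8 rows; each row is the pose to reach, as a shift and turn from the pose commanded when the call began, along the tool's axes at that moment, turning the shorter way round; what a row does not reach only later rows make up. A row lasts 1/10 s, in which the tool goes at most 50 mm and 8.59 degrees, less where a joint would pass 70% of its speed; a pose out of reach is approached as far as the arm can. A call with a number of a shift or a turn outside -1 to 1 is refused whole. A call with a gripper value outside its range is refused whole. The fingers move at their own pace and stop on an object; "force" is the grip in N (left out, the last holds). Time passes only in rows, so rows that repeat a pose let the fingers close. It gives the time, the measured TCP pose, the force, the opening and the grip force at its end, in the units of the state.
- get_state(): the state, without advancing time (a new reading comes with each control period).
- viewer.snapshot(name): name is "scene" or "top"; returns (picture, depth): 400x640x3 uint8, red, green, blue; 400x640 float32, m along the optical axis (not along the pixel's ray), 0 where there is no reading.
- viewer.calibration(name): a dict with "vfov" (degrees; the focal length in pixels is half the picture's height over the tangent of half this angle, whatever the lens; pixels are square), "cx", "cy" (the principal point, pixels), "dist_coeffs" ([k1, k2, p1, p2, k3] as OpenCV has them; the pictures are not rectified), "extrinsics" (4x4, takes a point from camera to world coordinates). Camera axes: x right, y down, z forward; pixel columns grow to the right and rows downward; lengths in m; the calibration is good to about 2 mm. A picture is of the moment at which its call begins. calibration takes no time and is no camera call.
- workorder.finish_job(): hands the job in; it is judged then, once.
The state is a dict: "clock": time; "q": joint angles; "qd": joint speeds; "joint_torque": joint torques, N m; "tool_pos": TCP position; "eef_rot": TCP orientation; "contact_force": force on the tool from outside, world axes, zero at the start; "moment": the same for the moment, N m; "opening": opening from 0.0 (shut) to 1.0 (fully open); "finger_force": force on a finger pad.
Only numpy, scipy, OpenCV 4.12 (cv2) and the standard library are available. Lean on these libraries where they do the work, as an engineer would, in place of code of your own. Each camera call takes 0.05 s, during which the arm holds its last target. There are 200 camera calls.

## Working session

There is one attempt and no reset: what is moved stays moved. The work goes in short steps, Python scripts to look and compute and a tool call to move; the robot and the scene stay as the last step left them, time stands still between calls to the robot, and variables do not carry over. Pictures are saved under pics/ and viewed, at most 10 in all, crops included, and the job is handed in when it is done.

Besides the shell and the picture viewer there is one more tool, called after ">>>" as name(argument=value, ...) on one line, values as JSON. step_arm: Moves the arm, as the interface text tells. Shift numbers are shares of 8 cm and turn numbers shares of 180 degrees, none past 1 either way. Its arguments: {"type":"object","properties":{"motion":{"type":"array","items":{"type":"object","properties":{"wx":{"type":"number","minimum":-1,"maximum":1},"wy":{"type":"number","minimum":-1,"maximum":1},"wz":{"type":"number","minimum":-1,"maximum":1},"dx":{"type":"number","minimum":-1,"maximum":1},"dy":{"type":"number","minimum":-1,"maximum":1},"dz":{"type":"number","minimum":-1,"maximum":1},"claw":{"type":"number"}}}},"force":{"type":"number"}},"required":["motion"]}

```bash
mkdir -p pics; cat > h.py <<'E'
import numpy as np, cv2
from plant import get_state, viewer, workorder
from scipy.spatial.transform import Rotation as R
def snap(n,f=None):
    p,d=viewer.snapshot(n)
    if f: cv2.imwrite('pics/'+f,p[:,:,::-1])
    return p,d
def cam(n):
    c=viewer.calibration(n); f=200/np.tan(np.radians(c['vfov'])/2)
    K=np.array([[f,0,c['cx']],[0,f,c['cy']],[0,0,1]]); return K,np.array(c['dist_coeffs'],float),np.array(c['extrinsics'])
def ray(n,uv):
    K,D,T=cam(n); q=cv2.undistortPoints(np.array(uv,float).reshape(-1,1,2),K,D).reshape(-1,2)
    return T[:3,3],np.c_[q,np.ones(len(q))]@T[:3,:3].T
def onz(n,uv,z):
    o,r=ray(n,uv); return o+r*((z-o[2])/r[:,2])[:,None]
def pts(n,d):  # world point of every pixel from depth
    v,u=np.mgrid[0:400,0:640]; o,r=ray(n,np.c_[u.ravel(),v.ravel()])
    return (o+r*d.ravel()[:,None]).reshape(400,640,3)
def proj(n,P):
    K,D,T=cam(n); Ti=np.linalg.inv(T)
    return cv2.projectPoints(np.array(P,float).reshape(-1,3),cv2.Rodrigues(Ti[:3,:3])[0],Ti[:3,3],K,D)[0].reshape(-1,2)
E
python3 - <<'E'
from h import *
snap('scene','s0.png');p,d=snap('top','t0.png')
for n in('scene','top'):print(viewer.calibration(n))
print(get_state())
E
```

```text
{'vfov': 46.723881635025265, 'cx': 325.42471302398525, 'cy': 199.66052860242473, 'dist_coeffs': array([-0.08103713,  0.        ,  0.        ,  0.        ,  0.        ]), 'extrinsics': array([[-0.66624577, -0.31200034,  0.67732737, -0.53580578],
       [-0.74526073,  0.24627496, -0.61962496,  1.01064572],
       [ 0.02651442, -0.917608  , -0.39660125,  0.71127039],
       [ 0.        ,  0.        ,  0.        ,  1.        ]])}
{'vfov': 53.19713745637584, 'cx': 317.47997847885796, 'cy': 193.36542151438724, 'dist_coeffs': array([-0.0050429,  0.       ,  0.       ,  0.       ,  0.       ]), 'extrinsics': array([[-0.02692205, -0.99694213,  0.07335936,  0.49149199],
       [-0.99950985,  0.02801893,  0.01396416, -0.00153211],
       [-0.01597691, -0.07294746, -0.9972078 ,  1.19242162],
       [ 0.        ,  0.        ,  0.        ,  1.        ]])}
{'clock': 0.1, 'q': array([-1.090212  ,  0.68988784, -0.1945398 ,  1.56623917,  0.1573413 ,
        0.90246328, -0.21508769]), 'qd': array([-0.00079634, -0.00288089,  0.00059532, -0.00229821,  0.00096144,
        0.00024415,  0.00074885]), 'joint_torque': array([-3.82614322e-03, -5.28500605e+01, -1.27140373e+00, -1.53836453e+01,
       -5.25030470e-02,  2.01381619e-03,  3.75467414e-05]), 'tool_pos': array([0.26983963, 0.56313311, 0.23799861]), 'eef_rot': array([ 2.21475623e-01,  9.75165579e-01, -7.92824221e-04, -1.12067807e-04]), 'contact_force': array([-0.7798741 , -1.28850463,  1.23021209]), 'moment': array([-0.01425742,  0.0301193 , -0.06465084]), 'finger_force': 0.0, 'opening': 0.9989731345339109}
```

View pics/s0.png

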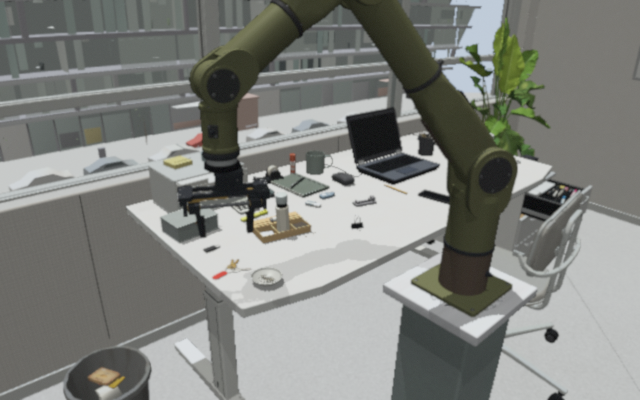

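View pics/t0.png

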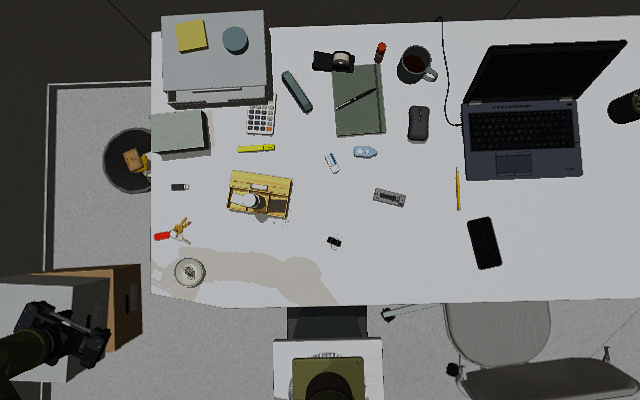

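The scene view shows the tidy and bottle at about (282,225) and the charger at (365,201). In the top view the tidy is at (260,195), the bottle cap at (245,201), the charger at (389,197), the eraser at (332,163) and the clip at (334,241). Next, enlarged crops.

```bash
python3 - <<'E'
from h import *
t=cv2.imread('pics/t0.png');s=cv2.imread('pics/s0.png')
z=lambda im,x,y,w,h:cv2.resize(im[y:y+h,x:x+w],(400,300),interpolation=cv2.INTER_CUBIC)
cv2.imwrite('pics/c0.png',np.vstack([np.hstack([z(t,220,160,80,60),z(t,365,175,52,39)]),np.hstack([z(s,245,185,72,54),z(s,345,188,40,30)])]))
p,d=snap('top');P=pts('top',d);np.savez('t0.npz',p=p,P=P)
hsv=cv2.cvtColor(p,cv2.COLOR_RGB2HSV)
# height profile
print('desk z',np.median(P[210:230,360:370,2]))
sub=P[160:230,215:305]; 
m=(sub[...,2]>.024)&(sub[...,2]<.036); print('deck',m.sum()); q=sub[m][:,:2]; 
print(cv2.minAreaRect((q*1000).astype(np.float32)))
sub=P[180:215,368:412]; m=(sub[...,2]>.0055)&(sub[...,2]<.035); q=sub[m]; print('ch',m.sum(),cv2.minAreaRect((q[:,:2]*1000).astype(np.float32)))
h=sub[sub[...,2]>.013];print(np.round(h*1000).astype(int).tolist())
b=P[185:220,225:270];c=b[b[...,2]>.12];print('cap',c.mean(0),np.median(c,0),len(c),c[:,2].max())
E
```

```text
desk z 0.0007435334579214414
deck 1063
((581.9749755859375, 188.6133270263672), (176.5441131591797, 113.88893127441406), 79.57325744628906)
ch 396 ((562.0530395507812, -197.74658203125), (127.96520233154297, 99.16839599609375), 86.63775634765625)
[[491, -2, 1192], [491, -2, 1192], [491, -2, 1192], [583, -167, 14], [580, -163, 17], [580, -166, 18], [579, -169, 21], [580, -173, 13], [578, -155, 13], [577, -158, 15], [577, -163, 18], [577, -166, 16], [577, -169, 16], [577, -173, 14], [577, -176, 13], [491, -2, 1192], [574, -163, 19], [574, -166, 21], [574, -169, 18], [574, -175, 15], [574, -178, 15], [573, -208, 15], [573, -211, 13], [571, -160, 17], [571, -163, 18], [571, -166, 21], [571, -187, 14], [570, -214, 13], [568, -160, 17], [568, -163, 17], [568, -166, 18], [567, -205, 13], [567, -214, 14], [567, -217, 13], [566, -228, 14], [565, -159, 21], [565, -163, 16], [565, -166, 18], [565, -175, 15], [564, -205, 13], [563, -226, 23], [563, -228, 30], [563, -240, 13], [563, -154, 13], [562, -157, 18], [562, -160, 16], [562, -162, 22], [562, -166, 16], [562, -172, 16], [562, -175, 13], [5
[... 601 characters left out ...]
23, 23], [551, -226, 21], [551, -228, 26], [551, -232, 23], [551, -234, 26], [551, -237, 26], [550, -183, 15], [550, -198, 13], [549, -207, 14], [549, -219, 14], [549, -221, 18], [549, -223, 21], [548, -225, 26], [548, -228, 26], [548, -231, 27], [548, -234, 25], [546, -219, 14], [546, -221, 18], [545, -222, 26], [545, -224, 30], [545, -228, 27], [545, -231, 23], [545, -233, 27], [544, -207, 13], [543, -224, 16], [542, -225, 26], [542, -228, 25], [542, -231, 25], [542, -233, 29], [540, -224, 14], [540, -227, 13], [540, -236, 15], [537, -230, 14], [491, -2, 1192], [491, -2, 1192], [491, -2, 1192]]
cap [0.55299571 0.18541633 0.19249267] [0.5559074  0.19396741 0.14428279] 189 1.1924216184270218
```

View pics/c0.png

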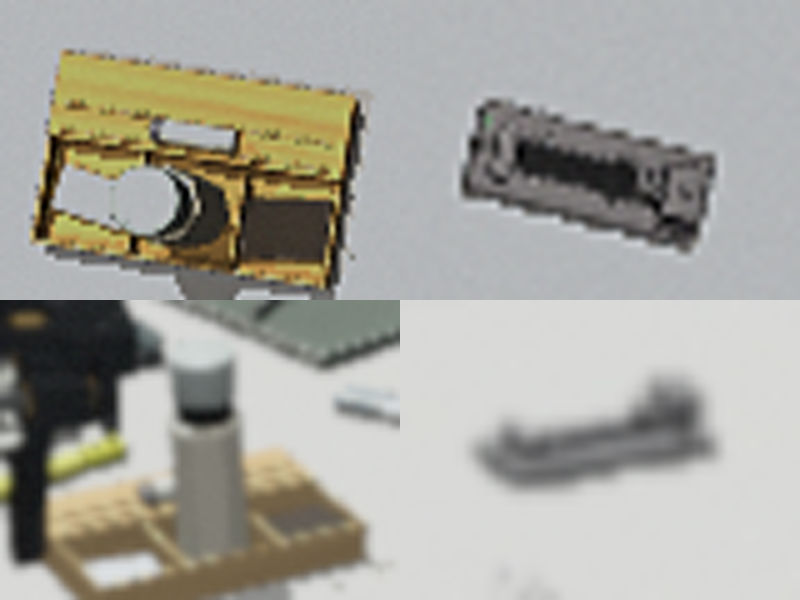

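The crops show the tidy with the cell in the groove (top view, about u 250–268, v 187), nub to the left. The charger's tower is on the right (y≈-0.23) and its lip on the left (y≈-0.165). Next I'll measure the charger, cell and bottle more precisely.

```bash
python3 - <<'E'
from h import *
acc=0;D=[];S=[]
for i in range(5):
    p,d=snap('top');acc=acc+p.astype(float);D.append(d)
p=(acc/5).astype(np.uint8);d=np.median(D,0);P=pts('top',d);np.savez('t0.npz',p=p,P=P)
g=cv2.cvtColor(p,cv2.COLOR_RGB2GRAY)
def rect(n,mask_up,k,x0,y0,z,):
    c=max(cv2.findContours(mask_up.astype(np.uint8),cv2.RETR_EXTERNAL,cv2.CHAIN_APPROX_NONE)[0],key=cv2.contourArea).reshape(-1,2)
    uv=(c+.5)/k-.5+[x0,y0]; q=onz(n,uv,z)[:,:2]*1000
    return uv,q,cv2.minAreaRect(q.astype(np.float32))
def up(im,x,y,w,h,k=8):return cv2.resize(im[y:y+h,x:x+w],None,fx=k,fy=k,interpolation=cv2.INTER_LINEAR)
k=8
u=up(g,366,180,48,36); desk=np.median(u[:40]); print('desk',desk)
for z in(0,.005,.009): print('charger',z,rect('top',u<(desk+95)/2,k,366,180,z)[2])
# depth base rect
s=P[180:215,368:412].reshape(-1,3);m=(s[:,2]>.005)&(s[:,2]<.04)
q=s[m][:,:2]*1000; m2=(abs(q[:,0]-560)<45)&(abs(q[:,1]+197)<60); print('depth ch',cv2.minAreaRect(q[m2].astype(np.float32)),q[m2].mean(0))
hsv=cv2.cvtColor(p,cv2.COLOR_RGB2HSV)
# tidy orange mask hull
ut=up(hsv[...,1],215,160,90,70); 
for z in(.02,.028):print('tidy',z,rect('top',ut>80,k,215,160,z)[2])
# cell: low sat bright within box
uc=up(hsv[...,1],244,180,30,14);uv_=up(g,244,180,30,14)
uvc,q,r=rect('top',(uc<70)&(uv_>90),k,244,180,.037);print('cell',r,uvc.min(0),uvc.max(0))
# cap
b=P[185:220,225:270].reshape(-1,3);c=b[(b[:,2]>.135)&(b[:,2]<.16)];print('cap',c.mean(0),np.median(c,0),cv2.minEnclosingCircle((c[:,:2]*1000).astype(np.float32)))
# bystanders
for nm,(x,y,w,h) in dict(eraser=(322,150,20,26),clip=(325,232,20,20)).items():
    s=P[y:y+h,x:x+w].reshape(-1,3);c=s[s[:,2]>.006];c=c[c[:,2]<.1];print(nm,c.min(0),c.max(0))
for z in (.03,):
  pass
p2,d2=snap('scene');Q=pts('scene',d2)[185:240,265:300].reshape(-1,3);c=Q[(Q[:,2]>.05)&(Q[:,2]<.09)&(abs(Q[:,0]-.555)<.04)&(abs(Q[:,1]-.19)<.04)];print('body scene',c.mean(0),c.min(0),c.max(0))
E
```

```text
desk 181.0
charger 0 ((561.437744140625, -197.6325225830078), (96.17292022705078, 40.50224685668945), 74.29317474365234)
charger 0.005 ((561.1444702148438, -196.81024169921875), (95.76969909667969, 40.33244323730469), 74.29322052001953)
charger 0.009 ((560.9097900390625, -196.15240478515625), (95.44706726074219, 40.19658279418945), 74.29317474365234)
depth ch ((561.0722045898438, -200.4313201904297), (100.51914978027344, 42.05284118652344), 79.23737335205078) [ 561.28200487 -195.99342649]
tidy 0.02 ((582.4869384765625, 189.001708984375), (181.26950073242188, 116.37892150878906), 79.60658264160156)
tidy 0.028 ((581.8661499023438, 187.70156860351562), (180.03257751464844, 115.58487701416016), 79.60658264160156)
cell ((601.5466918945312, 187.3711395263672), (50.0672721862793, 14.299874305725098), 79.83765411376953) [249.4375 183.3125] [266.3125 189.6875]
cap [0.55726778 0.19670244 0.14389522] [0.5566685  0.19673413 0.14420686] ((557.298583984375, 197.77752685546875), 18.97716522216797)
eraser [ 0.64055686 -0.04809344  0.00750083] [ 0.69804977 -0.01036329  0.01658904]
clip [ 0.42163033 -0.04724109  0.00604498] [ 0.44879283 -0.0091994   0.04710573]
body scene [0.54498312 0.20624888 0.07026837] [0.53353743 0.1826463  0.0511742 ] [0.57831246 0.22136673 0.08975256]
```

>>> step_arm(motion=[{"dx": -0.5, "dy": -0.25, "wz": 0.047}, {"dx": -1, "dy": -0.5, "wz": 0.094}, {"dx": -1, "dy": -0.5, "wz": 0.14}, {"dx": -1, "dy": -0.5, "wz": 0.187}, {"dx": -1, "dy": -0.5, "wz": 0.234}, {"dx": -1, "dy": -0.5, "wz": 0.28}, {"dx": -1, "dy": -0.5, "wz": 0.327}, {"dx": -1, "dy": -0.5, "wz": 0.374}])

```text
$.motion[0]: bad value
```

>>> step_arm(force=25, motion=[{"dx": -0.5, "dy": -0.25, "dz": 0, "wx": 0, "wy": 0, "wz": 0.047, "claw": 88}, {"dx": -1, "dy": -0.5, "dz": 0, "wx": 0, "wy": 0, "wz": 0.094, "claw": 88}, {"dx": -1, "dy": -0.5, "dz": 0, "wx": 0, "wy": 0, "wz": 0.187, "claw": 88}, {"dx": -1, "dy": -0.5, "dz": 0, "wx": 0, "wy": 0, "wz": 0.28, "claw": 88}, {"dx": -1, "dy": -0.5, "dz": 0, "wx": 0, "wy": 0, "wz": 0.374, "claw": 88}, {"dx": -1, "dy": -0.5, "dz": 0, "wx": 0, "wy": 0, "wz": 0.374, "claw": 88}, {"dx": -1, "dy": -0.5, "dz": 0, "wx": 0, "wy": 0, "wz": 0.374, "claw": 88}, {"dx": -1, "dy": -0.5, "dz": 0, "wx": 0, "wy": 0, "wz": 0.374, "claw": 88}])

```text
clock: 1.25
tool_pos: [0.3248, 0.4932, 0.2388]
eef_rot: [0.727, 0.687, 0.0, -0.0]
contact_force: [-0.2, -1.0, -0.2]
opening: 0.996
finger_force: 0.0
```

```bash
cat >> h.py <<'E'
def tool(yaw,pitch=0):  # tool x along world yaw (deg), z down; pitch>0 lifts +x end
    return R.from_euler('z',yaw,degrees=True)*R.from_euler('y',-pitch,degrees=True)*R.from_euler('x',180,degrees=True)
def go(*wps):
    s=get_state();p=s['tool_pos'];r=R.from_quat(s['eef_rot'])
    print('at',p.round(4),'F',s['contact_force'].round(1),'op',round(s['opening']*88.1,1),'ff',s['finger_force'],'t',s['clock'])
    for (x,y,z,yaw,pitch) in wps:
        t=tool(yaw,pitch);w=(r.inv()*t).as_rotvec()/np.pi;T=np.array([x,y,z])
        d=r.inv().apply(T-p)/.08;n=int(np.ceil(abs(d).max()-.0))
        if n<=1: print('d',d.round(3),'w',w.round(4))
        else:
            print('d',(d/n).round(3),'w',w.round(4)); e=t.inv().apply(T-p-r.apply(d/n*.08))/.08/(n-1); print('  then x',n-1,e.round(3))
        p,r=T,t
def tidy(x,y,z):
    return np.array([.5822,.1886,0])+R.from_euler('z',-10.4,degrees=True).apply([x,y,z])
E
python3 - <<'E'
from h import *
go((.5575,.1955,.239,79.6,0),(.5575,.1955,.085,79.6,0))
# charger refine: PCA & edges
z=np.load('t0.npz');g=cv2.cvtColor(z['p'],cv2.COLOR_RGB2GRAY)
u=cv2.resize(g[180:216,366:414],None,fx=8,fy=8,interpolation=cv2.INTER_LINEAR)
m=(u<138).astype(np.uint8);m=cv2.morphologyEx(m,cv2.MORPH_CLOSE,np.ones((25,25)));m=cv2.morphologyEx(m,cv2.MORPH_OPEN,np.ones((25,25)))
c=max(cv2.findContours(m,0,1)[0],key=cv2.contourArea).reshape(-1,2)
q=onz('top',(c+.5)/8-.5+[366,180],.007)[:,:2]*1000
q=q.astype(np.float32);print(cv2.minAreaRect(q))
M=cv2.moments(m,True);print('centroid',onz('top',[[(M['m10']/M['m00']+.5)/8-.5+366,(M['m01']/M['m00']+.5)/8-.5+180]],.007)*1000)
v,x=np.nonzero(m);w=onz('top',np.c_[(x+.5)/8-.5+366,(v+.5)/8-.5+180],.007)[:,:2]*1000
C=np.cov(w.T);e,V=np.linalg.eigh(C);print('pca',np.degrees(np.arctan2(V[1,1],V[0,1])),np.sqrt(12*e))
a=np.radians(77);
for yaw in (74,76,78):
    a=np.radians(yaw);X=np.array([np.cos(a),np.sin(a)]);Y=np.array([-X[1],X[0]]);qq=(q-w.mean(0));l=qq@X;t=qq@Y
    for s in(1,-1):
        k=(np.sign(t)==s)&(abs(l)<38)&(abs(t)>12);f=np.polyfit(l[k],t[k],1);print(yaw,s,np.degrees(np.arctan(f[0]))+yaw,f[1])
E
```

```text
at [0.3248 0.4932 0.2388] F [-0.2 -1.  -0.2] op 87.8 ff 0.0 t 1.25
d [-0.888  0.779 -0.001] w [-0.     -0.0001  0.0398]
  then x 3 [-0.784  0.883 -0.001]
d [ 0.    -0.     0.962] w [0. 0. 0.]
  then x 1 [-0.    -0.     0.962]
((561.027099609375, -196.48130798339844), (95.60836791992188, 40.26449203491211), 74.29313659667969)
centroid [[ 561.09292959 -196.38433414    7.        ]]
pca 74.46897998446431 [38.34708366 93.20301151]
74 1 73.93674690182293 19.066811272513203
74 -1 74.00556675635015 -19.18509243814593
76 1 73.94779497209073 19.070993011097144
76 -1 74.0704312922413 -19.205494543236345
78 1 73.97599673090197 19.09885159911064
78 -1 74.11149624703869 -19.240546084152356
```

>>> step_arm(motion=[{"dx": -0.45, "dy": 0.39, "dz": 0, "wx": 0, "wy": 0, "wz": 0.02, "claw": 88}, {"dx": -0.89, "dy": 0.78, "dz": 0, "wx": 0, "wy": 0, "wz": 0.04, "claw": 88}, {"dx": -0.89, "dy": 0.78, "dz": 0, "wx": 0, "wy": 0, "wz": 0.04, "claw": 88}])

```text
clock: 1.55
tool_pos: [0.3893, 0.4118, 0.2392]
eef_rot: [0.771, 0.637, 0.0, 0.003]
contact_force: [0.8, -0.1, -0.5]
opening: 1.001
finger_force: 0.0
```

>>> step_arm(motion=[{"dx": -0.39, "dy": 0.44, "dz": 0, "wx": 0, "wy": 0, "wz": 0, "claw": 88}, {"dx": -0.78, "dy": 0.88, "dz": 0, "wx": 0, "wy": 0, "wz": 0, "claw": 88}, {"dx": -0.78, "dy": 0.88, "dz": 0, "wx": 0, "wy": 0, "wz": 0, "claw": 88}])

```text
clock: 1.85
tool_pos: [0.4472, 0.3378, 0.2392]
eef_rot: [0.77, 0.638, 0.0, 0.003]
contact_force: [0.2, 0.0, -0.5]
opening: 0.997
finger_force: 0.0
```

>>> step_arm(motion=[{"dx": -0.39, "dy": 0.44, "dz": 0, "wx": 0, "wy": 0, "wz": 0, "claw": 88}, {"dx": -0.78, "dy": 0.88, "dz": 0, "wx": 0, "wy": 0, "wz": 0, "claw": 88}, {"dx": -0.78, "dy": 0.88, "dz": 0, "wx": 0, "wy": 0, "wz": 0, "claw": 88}])

```text
clock: 2.15
tool_pos: [0.5051, 0.2639, 0.2392]
eef_rot: [0.77, 0.638, 0.0, 0.003]
contact_force: [-0.1, 0.2, 0.4]
opening: 1.002
finger_force: 0.0
```

>>> step_arm(motion=[{"dx": -0.39, "dy": 0.44, "dz": 0, "wx": 0, "wy": 0, "wz": 0, "claw": 88}, {"dx": -0.78, "dy": 0.88, "dz": 0, "wx": 0, "wy": 0, "wz": 0, "claw": 88}, {"dx": -0.78, "dy": 0.88, "dz": 0, "wx": 0, "wy": 0, "wz": 0, "claw": 88}, {"dx": -0.78, "dy": 0.88, "dz": 0, "wx": 0, "wy": 0, "wz": 0, "claw": 88}])

```text
clock: 2.55
tool_pos: [0.5588, 0.197, 0.2386]
eef_rot: [0.767, 0.641, 0.0, -0.0]
contact_force: [-0.3, 1.4, 0.4]
opening: 0.999
finger_force: 0.0
```

```bash
python3 - <<'E'
from h import *
go((.5575,.1955,.239,79.6,0),(.5575,.1955,.086,79.6,0))
p,d=snap('top');cv2.imwrite('pics/g1.png',cv2.resize(p[150:250,190:330,::-1],(700,500),interpolation=cv2.INTER_CUBIC))
E
```

```text
at [0.5588 0.197  0.2386] F [-0.3  1.4  0.4] op 88.0 ff 0.0 t 2.55
d [-0.022 -0.013 -0.004] w [-0.0001 -0.0001  0.0009]
d [ 0.    -0.     0.956] w [0. 0. 0.]
  then x 1 [-0.    -0.     0.956]
```

>>> step_arm(motion=[{"dx": -0.02, "dy": -0.01, "dz": 0.4, "wx": 0, "wy": 0, "wz": 0, "claw": 88}, {"dx": -0.02, "dy": -0.01, "dz": 0.8, "wx": 0, "wy": 0, "wz": 0, "claw": 88}, {"dx": -0.02, "dy": -0.01, "dz": 0.96, "wx": 0, "wy": 0, "wz": 0, "claw": 88}])

```text
clock: 2.9
tool_pos: [0.5545, 0.1981, 0.1595]
eef_rot: [0.766, 0.643, -0.002, -0.002]
contact_force: [-0.4, 0.1, 0.5]
opening: 0.996
finger_force: 0.0
```

>>> step_arm(motion=[{"dx": 0, "dy": 0, "dz": 0.35, "wx": 0, "wy": 0, "wz": 0, "claw": 88}, {"dx": 0, "dy": 0, "dz": 0.7, "wx": 0, "wy": 0, "wz": 0, "claw": 88}, {"dx": 0, "dy": 0, "dz": 0.95, "wx": 0, "wy": 0, "wz": 0, "claw": 88}, {"dx": 0, "dy": 0, "dz": 0.95, "wx": 0, "wy": 0, "wz": 0, "claw": 60}, {"dx": 0, "dy": 0, "dz": 0.95, "wx": 0, "wy": 0, "wz": 0, "claw": 60}, {"dx": 0, "dy": 0, "dz": 0.95, "wx": 0, "wy": 0, "wz": 0, "claw": 60}])

```text
clock: 3.5
tool_pos: [0.5583, 0.1969, 0.0874]
eef_rot: [0.766, 0.642, 0.001, 0.0]
contact_force: [0.9, -0.0, 0.4]
opening: 0.748
finger_force: 0.0
```

>>> step_arm(force=25, motion=[{"dx": 0, "dy": 0, "dz": 0, "wx": 0, "wy": 0, "wz": 0, "claw": 40}, {"dx": 0, "dy": 0, "dz": 0, "wx": 0, "wy": 0, "wz": 0, "claw": 40}, {"dx": 0, "dy": 0, "dz": 0, "wx": 0, "wy": 0, "wz": 0, "claw": 38}, {"dx": 0, "dy": 0, "dz": 0, "wx": 0, "wy": 0, "wz": 0, "claw": 38}])

```text
clock: 3.9
tool_pos: [0.5579, 0.1961, 0.0866]
eef_rot: [0.767, 0.642, 0.001, 0.0]
contact_force: [-1.3, 1.0, 4.2]
opening: 0.488
finger_force: 25.0
```

>>> step_arm(motion=[{"dx": 0, "dy": 0, "dz": -0.2, "wx": 0, "wy": 0, "wz": 0, "claw": 38}, {"dx": 0, "dy": 0, "dz": -0.45, "wx": 0, "wy": 0, "wz": 0, "claw": 38}, {"dx": 0, "dy": 0, "dz": -0.7, "wx": 0, "wy": 0, "wz": 0, "claw": 38}, {"dx": 0, "dy": 0, "dz": -0.7, "wx": 0, "wy": 0, "wz": 0, "claw": 38}])

```text
clock: 4.3
tool_pos: [0.5591, 0.1963, 0.1439]
eef_rot: [0.767, 0.642, 0.002, 0.001]
contact_force: [1.0, 0.2, -1.2]
opening: 0.485
finger_force: 25.0
```

>>> step_arm(motion=[{"dx": -0.15, "dy": 0.03, "dz": 0, "wx": 0, "wy": 0, "wz": 0, "claw": 38}, {"dx": -0.45, "dy": 0.03, "dz": 0, "wx": 0, "wy": 0, "wz": 0, "claw": 38}, {"dx": -0.83, "dy": 0.03, "dz": 0, "wx": 0, "wy": 0, "wz": 0, "claw": 38}])

```text
clock: 4.6
tool_pos: [0.5472, 0.1296, 0.1404]
eef_rot: [0.766, 0.643, -0.001, -0.001]
contact_force: [0.3, -1.4, -2.3]
opening: 0.49
finger_force: 25.0
```

>>> step_arm(motion=[{"dx": -0.42, "dy": 0.03, "dz": 0, "wx": 0, "wy": 0, "wz": 0, "claw": 38}, {"dx": -0.83, "dy": 0.03, "dz": 0, "wx": 0, "wy": 0, "wz": 0, "claw": 38}])

```text
clock: 4.8
tool_pos: [0.5377, 0.0618, 0.1405]
eef_rot: [0.767, 0.642, -0.001, -0.0]
contact_force: [0.3, 0.9, -1.7]
opening: 0.489
finger_force: 25.0
```

>>> step_arm(motion=[{"dx": -0.4, "dy": 0.03, "dz": 0, "wx": 0, "wy": 0, "wz": 0, "claw": 38}, {"dx": -0.7, "dy": 0.03, "dz": 0, "wx": 0, "wy": 0, "wz": 0, "claw": 38}, {"dx": -0.83, "dy": 0.03, "dz": 0, "wx": 0, "wy": 0, "wz": 0, "claw": 38}, {"dx": -0.83, "dy": 0.03, "dz": 0, "wx": 0, "wy": 0, "wz": 0, "claw": 38}])

```text
clock: 5.2
tool_pos: [0.5286, -0.0036, 0.1411]
eef_rot: [0.768, 0.641, -0.001, -0.0]
contact_force: [-0.3, 1.2, -1.5]
opening: 0.486
finger_force: 25.0
```

```bash
python3 - <<'E'
from h import *
s=get_state();p=s['tool_pos'];go((p[0],p[1],.0835,79.6,0))
p,d=snap('scene');cv2.imwrite('pics/b1.png',cv2.resize(p[130:280,240:440,::-1],(800,600),interpolation=cv2.INTER_CUBIC))
E
```

```text
at [ 0.5286 -0.0036  0.1411] F [-0.3  1.2 -1.5] op 42.8 ff 24.99039309263935 t 5.2
d [0.001 0.001 0.72 ] w [-0.0006  0.0004  0.0005]
```

View pics/b1.png

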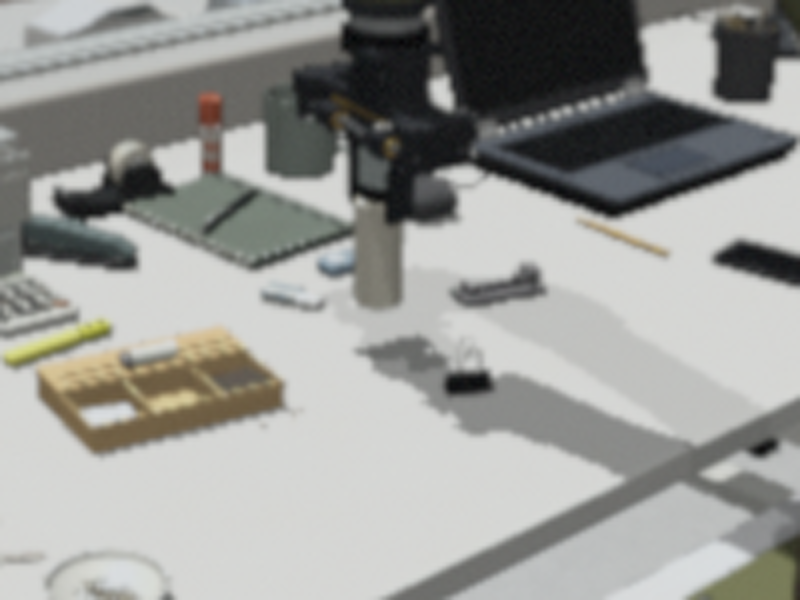

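The bottle hangs upright in the gripper at about (378,255) in the crop, over the free strip. The cell is still in its groove at (150,352). Lowering the bottle.

>>> step_arm(motion=[{"dx": 0, "dy": 0, "dz": 0.25, "wx": 0, "wy": 0, "wz": 0, "claw": 38}, {"dx": 0, "dy": 0, "dz": 0.5, "wx": 0, "wy": 0, "wz": 0, "claw": 38}, {"dx": 0, "dy": 0, "dz": 0.62, "wx": 0, "wy": 0, "wz": 0, "claw": 38}, {"dx": 0, "dy": 0, "dz": 0.68, "wx": 0, "wy": 0, "wz": 0, "claw": 38}, {"dx": 0, "dy": 0, "dz": 0.7, "wx": 0, "wy": 0, "wz": 0, "claw": 38}, {"dx": 0, "dy": 0, "dz": 0.72, "wx": 0, "wy": 0, "wz": 0, "claw": 38}, {"dx": 0, "dy": 0, "dz": 0.72, "wx": 0, "wy": 0, "wz": 0, "claw": 38}])

```text
clock: 5.95
tool_pos: [0.53, -0.0013, 0.0847]
eef_rot: [0.767, 0.642, 0.0, 0.0]
contact_force: [0.2, -0.1, -1.1]
opening: 0.485
finger_force: 25.0
```

>>> step_arm(motion=[{"dx": 0, "dy": 0, "dz": 0.015, "wx": 0, "wy": 0, "wz": 0, "claw": 38}, {"dx": 0, "dy": 0, "dz": 0.02, "wx": 0, "wy": 0, "wz": 0, "claw": 38}, {"dx": 0, "dy": 0, "dz": 0.02, "wx": 0, "wy": 0, "wz": 0, "claw": 38}])

```text
clock: 6.25
tool_pos: [0.5297, -0.0015, 0.0829]
eef_rot: [0.767, 0.642, 0.0, 0.0]
contact_force: [0.1, -0.2, -2.0]
opening: 0.486
finger_force: 25.0
```

>>> step_arm(motion=[{"dx": 0, "dy": 0, "dz": 0.015, "wx": 0, "wy": 0, "wz": 0, "claw": 38}, {"dx": 0, "dy": 0, "dz": 0.015, "wx": 0, "wy": 0, "wz": 0, "claw": 38}])

```text
clock: 6.45
tool_pos: [0.5299, -0.0015, 0.0825]
eef_rot: [0.767, 0.642, 0.0, 0.0]
contact_force: [-1.8, 0.6, 7.4]
opening: 0.485
finger_force: 25.0
```

>>> step_arm(motion=[{"dx": 0, "dy": 0, "dz": 0.015, "wx": 0, "wy": 0, "wz": 0, "claw": 38}, {"dx": 0, "dy": 0, "dz": 0.015, "wx": 0, "wy": 0, "wz": 0, "claw": 38}])

```text
clock: 6.65
tool_pos: [0.5302, -0.0014, 0.0823]
eef_rot: [0.767, 0.642, 0.001, 0.0]
contact_force: [-3.1, 0.1, 17.5]
opening: 0.489
finger_force: 25.0
```

>>> step_arm(motion=[{"dx": 0, "dy": 0, "dz": -0.02, "wx": 0, "wy": 0, "wz": 0, "claw": 38}, {"dx": 0, "dy": 0, "dz": -0.02, "wx": 0, "wy": 0, "wz": 0, "claw": 60}, {"dx": 0, "dy": 0, "dz": -0.02, "wx": 0, "wy": 0, "wz": 0, "claw": 75}, {"dx": 0, "dy": 0, "dz": -0.02, "wx": 0, "wy": 0, "wz": 0, "claw": 75}, {"dx": 0, "dy": 0, "dz": -0.02, "wx": 0, "wy": 0, "wz": 0, "claw": 75}, {"dx": 0, "dy": 0, "dz": -0.3, "wx": 0, "wy": 0, "wz": 0, "claw": 75}, {"dx": 0, "dy": 0, "dz": -0.65, "wx": 0, "wy": 0, "wz": 0, "claw": 75}, {"dx": 0, "dy": 0, "dz": -1, "wx": 0, "wy": 0, "wz": 0, "claw": 75}])

```text
clock: 7.45
tool_pos: [0.5292, -0.0015, 0.1608]
eef_rot: [0.767, 0.642, -0.001, -0.0]
contact_force: [1.4, -0.4, 1.2]
opening: 0.85
finger_force: 0.0
```

```bash
python3 - <<'E'
from h import *
c=[.601,.1868]
go((.535,.0,.175,79.6,0),(*c,.175,79.6,0),(*c,.0325,79.6,0))
p,d=snap('scene');P=pts('scene',d)
s=P[130:230,300:380].reshape(-1,3);m=(s[:,2]>.02)&(s[:,2]<.14)&(abs(s[:,0]-.53)<.04)&(abs(s[:,1])<.04);c=s[m]
for a,b in((.02,.05),(.07,.1),(.115,.14)):
    k=c[(c[:,2]>a)&(c[:,2]<b)];print(a,k.mean(0),len(k))
E
```

```text
at [ 0.5292 -0.0015  0.1608] F [ 1.4 -0.4  1.2] op 74.9 ff 0.0 t 7.45
d [ 0.031  0.068 -0.178] w [-0.0004  0.0001  0.0016]
d [0.815 0.13  0.   ] w [0. 0. 0.]
  then x 2 [0.815 0.13  0.   ]
d [ 0.    -0.     0.891] w [0. 0. 0.]
  then x 1 [-0.    -0.     0.891]
0.02 [0.5184181  0.00867879 0.03558914] 97
0.07 [0.51951171 0.01020076 0.0853435 ] 110
0.115 [0.52277366 0.00920336 0.13013828] 98
```

>>> step_arm(motion=[{"dx": 0.03, "dy": 0.07, "dz": -0.18, "wx": 0, "wy": 0, "wz": 0, "claw": 60}, {"dx": 0.4, "dy": 0.13, "dz": -0.18, "wx": 0, "wy": 0, "wz": 0, "claw": 34}, {"dx": 0.85, "dy": 0.2, "dz": -0.18, "wx": 0, "wy": 0, "wz": 0, "claw": 34}, {"dx": 0.85, "dy": 0.2, "dz": -0.18, "wx": 0, "wy": 0, "wz": 0, "claw": 34}])

```text
clock: 7.9
tool_pos: [0.5588, 0.0694, 0.1746]
eef_rot: [0.764, 0.645, 0.002, -0.001]
contact_force: [-0.4, 0.9, -0.2]
opening: 0.514
finger_force: 0.0
```

```bash
python3 - <<'E'
from h import *
acc=0
for i in range(4):
    p,d=snap('top');acc=acc+p.astype(float)
p=(acc/4).astype(np.uint8);g=cv2.cvtColor(p,cv2.COLOR_RGB2GRAY);s=cv2.cvtColor(p,cv2.COLOR_RGB2HSV)[...,1]
x,y,w,h=238,176,40,20;k=8
up=lambda im:cv2.resize(im[y:y+h,x:x+w],None,fx=k,fy=k,interpolation=cv2.INTER_LINEAR)
m=((up(s)<75)&(up(g)>85)).astype(np.uint8)
c=max(cv2.findContours(m,0,1)[0],key=cv2.contourArea).reshape(-1,2);uv=(c+.5)/k-.5+[x,y]
q=onz('top',uv,.040)[:,:2]*1000;r=cv2.minAreaRect(q.astype(np.float32));print(r)
M=cv2.moments(c);print(onz('top',[[(M['m10']/M['m00']+.5)/k-.5+x,(M['m01']/M['m00']+.5)/k-.5+y]],.040))
p2,d2=snap('scene');cv2.imwrite('pics/tt.png',cv2.resize(p[170:220,215:305,::-1],(720,400),interpolation=cv2.INTER_CUBIC))
C=[.601,.187]
go((*C,.175,79.6,0),(*C,.0325,79.6,0))
E
```

```text
((603.719482421875, 202.93289184570312), (17.484420776367188, 14.264250755310059), 89.1097412109375)
[[0.60414123 0.20244844 0.04      ]]
at [0.5568 0.0611 0.1745] F [-0.9 -0.2  0.7] op 34.3 ff 0.0 t 8.15
d [ 0.824  0.132 -0.004] w [-0.0002  0.0004  0.0009]
  then x 1 [ 0.824  0.129 -0.003]
d [ 0.    -0.     0.891] w [0. 0. 0.]
  then x 1 [-0.    -0.     0.891]
```

View pics/tt.png

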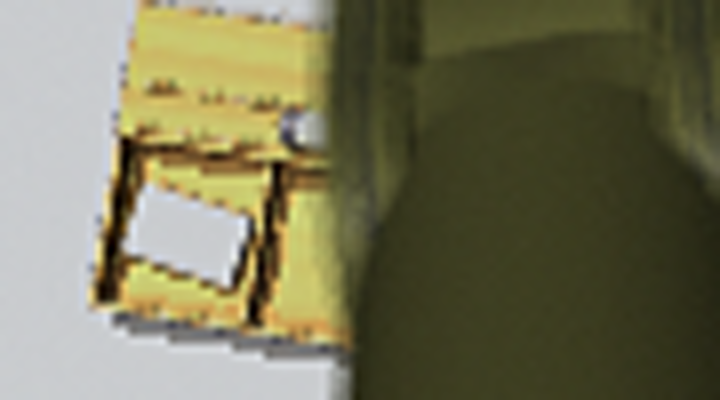

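The arm hides most of the tidy. The cell's left end shows at about (285,130), and its position agrees with the first measurement. Going to the cell.

>>> step_arm(motion=[{"dx": 0.4, "dy": 0.06, "dz": 0, "wx": 0, "wy": 0, "wz": 0, "claw": 34}, {"dx": 0.82, "dy": 0.13, "dz": 0, "wx": 0, "wy": 0, "wz": 0, "claw": 34}])

```text
clock: 8.35
tool_pos: [0.5792, 0.123, 0.1748]
eef_rot: [0.768, 0.64, -0.001, 0.0]
contact_force: [0.3, -0.1, 0.6]
opening: 0.388
finger_force: 0.0
```

>>> step_arm(motion=[{"dx": 0.4, "dy": 0.06, "dz": 0, "wx": 0, "wy": 0, "wz": 0, "claw": 34}, {"dx": 0.82, "dy": 0.13, "dz": 0, "wx": 0, "wy": 0, "wz": 0, "claw": 34}, {"dx": 0.82, "dy": 0.13, "dz": 0, "wx": 0, "wy": 0, "wz": 0, "claw": 34}, {"dx": 0.82, "dy": 0.13, "dz": 0.25, "wx": 0, "wy": 0, "wz": 0, "claw": 34}, {"dx": 0.82, "dy": 0.13, "dz": 0.6, "wx": 0, "wy": 0, "wz": 0, "claw": 34}, {"dx": 0.82, "dy": 0.13, "dz": 0.9, "wx": 0, "wy": 0, "wz": 0, "claw": 34}, {"dx": 0.82, "dy": 0.13, "dz": 0.9, "wx": 0, "wy": 0, "wz": 0, "claw": 34}])

```text
clock: 9.05
tool_pos: [0.5982, 0.1853, 0.0997]
eef_rot: [0.767, 0.641, -0.004, -0.001]
contact_force: [-0.6, -0.1, -0.3]
opening: 0.387
finger_force: 0.0
```

```bash
python3 - <<'E'
from h import *
C=[.6012,.187]
go((*C,.033,79.6,0))
p,d=snap('scene');cv2.imwrite('pics/g2.png',cv2.resize(p[180:255,240:340,::-1],(800,600),interpolation=cv2.INTER_CUBIC))
E
```

```text
at [0.5982 0.1853 0.0997] F [-0.6 -0.1 -0.3] op 34.1 ff 0.0 t 9.05
d [0.031 0.038 0.833] w [-0.002   0.0014  0.0009]
```

View pics/g2.png

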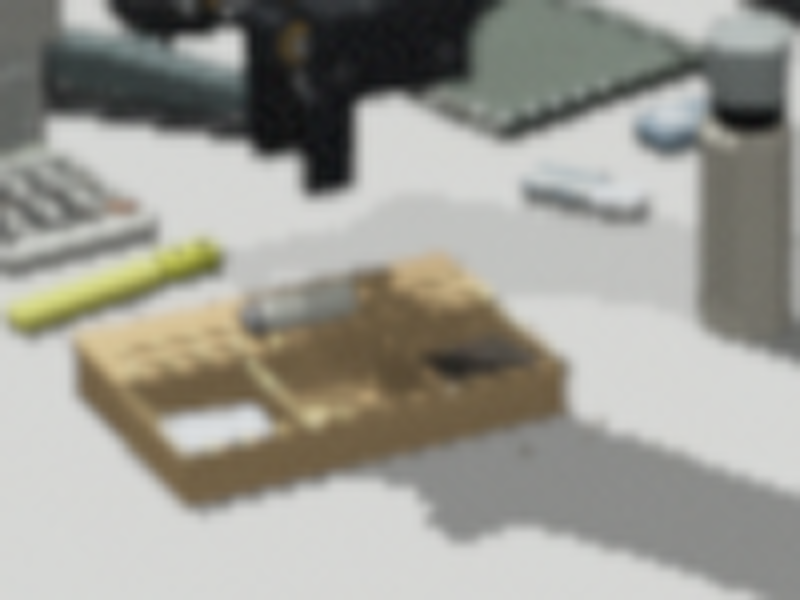

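The open fingers hang above the groove at crop (330,180), and the cell is at (300,303), untouched. The bottle stands at (745,200). Descending.

>>> step_arm(motion=[{"dx": 0.02, "dy": 0.03, "dz": 0.35, "wx": 0, "wy": 0, "wz": 0, "claw": 34}, {"dx": 0.02, "dy": 0.03, "dz": 0.65, "wx": 0, "wy": 0, "wz": 0, "claw": 34}, {"dx": 0.02, "dy": 0.03, "dz": 0.75, "wx": 0, "wy": 0, "wz": 0, "claw": 34}, {"dx": 0.02, "dy": 0.03, "dz": 0.75, "wx": 0, "wy": 0, "wz": 0, "claw": 34}])

```text
clock: 9.5
tool_pos: [0.6035, 0.1886, 0.0429]
eef_rot: [0.767, 0.642, -0.0, 0.0]
contact_force: [-0.8, 0.4, -0.2]
opening: 0.386
finger_force: 0.0
```

```bash
python3 - <<'E'
from h import *
print(onz('scene',[[277.5,217.7],[271.5,219],[284.5,216.5]],.040))
go((.6012,.187,.033,79.6,0))
E
```

```text
[[0.59680636 0.1887017  0.04      ]
 [0.60114646 0.21011653 0.04      ]
 [0.58970112 0.16486379 0.04      ]]
at [0.6035 0.1886 0.0429] F [-0.8  0.4 -0.2] op 34.0 ff 0.0 t 9.5
d [-0.025 -0.025  0.124] w [-0.0001  0.0002  0.0013]
```

>>> step_arm(force=15, motion=[{"dx": -0.02, "dy": -0.025, "dz": 0.08, "wx": 0, "wy": 0, "wz": 0, "claw": 34}, {"dx": -0.02, "dy": -0.025, "dz": 0.12, "wx": 0, "wy": 0, "wz": 0, "claw": 34}, {"dx": -0.02, "dy": -0.025, "dz": 0.12, "wx": 0, "wy": 0, "wz": 0, "claw": 34}])

```text
clock: 9.8
tool_pos: [0.6013, 0.1881, 0.0335]
eef_rot: [0.767, 0.642, 0.0, 0.0]
contact_force: [-1.0, -0.8, -1.1]
opening: 0.387
finger_force: 0.0
```

>>> step_arm(force=15, motion=[{"dx": 0, "dy": 0, "dz": 0, "wx": 0, "wy": 0, "wz": 0, "claw": 20}, {"dx": 0, "dy": 0, "dz": 0, "wx": 0, "wy": 0, "wz": 0, "claw": 14}, {"dx": 0, "dy": 0, "dz": 0, "wx": 0, "wy": 0, "wz": 0, "claw": 10}, {"dx": 0, "dy": 0, "dz": 0, "wx": 0, "wy": 0, "wz": 0, "claw": 10}])

```text
clock: 10.2
tool_pos: [0.6015, 0.1883, 0.0334]
eef_rot: [0.767, 0.642, 0.0, 0.0]
contact_force: [-0.4, 0.5, 1.9]
opening: 0.158
finger_force: 15.0
```

>>> step_arm(force=30, motion=[{"dx": 0, "dy": 0, "dz": 0, "wx": 0, "wy": 0, "wz": 0, "claw": 10}, {"dx": 0, "dy": 0, "dz": -0.3, "wx": 0, "wy": 0, "wz": 0, "claw": 10}, {"dx": 0, "dy": 0, "dz": -0.65, "wx": 0, "wy": 0, "wz": 0, "claw": 10}, {"dx": 0, "dy": 0, "dz": -1, "wx": 0, "wy": 0, "wz": 0, "claw": 10}])

```text
clock: 10.6
tool_pos: [0.6008, 0.188, 0.1136]
eef_rot: [0.767, 0.642, -0.001, -0.0]
contact_force: [0.5, -0.6, -0.1]
opening: 0.153
finger_force: 30.0
```

>>> step_arm(motion=[{"dx": 0, "dy": 0, "dz": -0.4, "wx": 0, "wy": 0, "wz": 0, "claw": 10}, {"dx": 0, "dy": 0, "dz": -0.8, "wx": 0, "wy": 0, "wz": 0, "claw": 10}, {"dx": 0, "dy": 0, "dz": -0.8, "wx": 0, "wy": 0, "wz": 0, "claw": 10}, {"dx": 0, "dy": 0, "dz": -0.8, "wx": 0, "wy": 0, "wz": 0, "claw": 10}])

```text
clock: 11.0
tool_pos: [0.6013, 0.1882, 0.1775]
eef_rot: [0.767, 0.642, 0.0, 0.0]
contact_force: [-0.4, 0.3, -1.3]
opening: 0.155
finger_force: 30.0
```

```bash
python3 - <<'E'
from h import *
cat="""
def ch(x,y,z,O=(.5622,-.1926),yaw=74.1):
    return np.array([O[0],O[1],0])+R.from_euler('z',yaw,degrees=True).apply([x,y,z])
"""
open('h.py','a').write(cat);exec(cat)
go((*ch(.012,0,.178),74.1,0),(*ch(.012,0,.09),74.1,0),(*ch(.012,0,.09),74.1,15))
E
```

```text
at [0.6013 0.1882 0.1775] F [-0.4  0.3 -1.3] op 13.7 ff 29.998923540115356 t 11.0
d [-0.924  0.074 -0.002] w [ 0.0002 -0.0002  0.0321]
  then x 4 [-0.912  0.167 -0.001]
d [ 0.   -0.    0.55] w [0. 0. 0.]
  then x 1 [ 0.   -0.    0.55]
d [0. 0. 0.] w [0.     0.0833 0.    ]
```

>>> step_arm(motion=[{"dx": -0.3, "dy": 0.04, "dz": 0, "wx": 0, "wy": 0, "wz": 0.016, "claw": 10}, {"dx": -0.6, "dy": 0.07, "dz": 0, "wx": 0, "wy": 0, "wz": 0.032, "claw": 10}, {"dx": -0.92, "dy": 0.07, "dz": 0, "wx": 0, "wy": 0, "wz": 0.032, "claw": 10}])

```text
clock: 11.3
tool_pos: [0.5927, 0.1122, 0.1754]
eef_rot: [0.799, 0.601, -0.002, -0.0]
contact_force: [-0.2, 0.3, -0.3]
opening: 0.15
finger_force: 30.0
```

>>> step_arm(motion=[{"dx": -0.45, "dy": 0.08, "dz": 0, "wx": 0, "wy": 0, "wz": 0, "claw": 10}, {"dx": -0.91, "dy": 0.17, "dz": 0, "wx": 0, "wy": 0, "wz": 0, "claw": 10}])

```text
clock: 11.5
tool_pos: [0.5852, 0.0385, 0.1755]
eef_rot: [0.798, 0.602, -0.002, -0.001]
contact_force: [0.1, -1.0, -0.1]
opening: 0.153
finger_force: 30.0
```

>>> step_arm(motion=[{"dx": -0.45, "dy": 0.08, "dz": 0, "wx": 0, "wy": 0, "wz": 0, "claw": 10}, {"dx": -0.91, "dy": 0.17, "dz": 0, "wx": 0, "wy": 0, "wz": 0, "claw": 10}])

```text
clock: 11.7
tool_pos: [0.5781, -0.0357, 0.1755]
eef_rot: [0.799, 0.602, -0.002, -0.001]
contact_force: [-0.3, 0.5, -0.6]
opening: 0.154
finger_force: 30.0
```

>>> step_arm(motion=[{"dx": -0.45, "dy": 0.08, "dz": 0, "wx": 0, "wy": 0, "wz": 0, "claw": 10}, {"dx": -0.91, "dy": 0.17, "dz": 0, "wx": 0, "wy": 0, "wz": 0, "claw": 10}])

```text
clock: 11.9
tool_pos: [0.5711, -0.1093, 0.1755]
eef_rot: [0.799, 0.602, -0.002, -0.001]
contact_force: [0.1, 0.6, 0.6]
opening: 0.152
finger_force: 30.0
```

>>> step_arm(motion=[{"dx": -0.45, "dy": 0.08, "dz": 0, "wx": 0, "wy": 0, "wz": 0, "claw": 10}, {"dx": -0.91, "dy": 0.17, "dz": 0, "wx": 0, "wy": 0, "wz": 0, "claw": 10}, {"dx": -0.91, "dy": 0.17, "dz": 0, "wx": 0, "wy": 0, "wz": 0, "claw": 10}, {"dx": -0.91, "dy": 0.17, "dz": 0.4, "wx": 0, "wy": 0.04, "wz": 0, "claw": 10}, {"dx": -0.91, "dy": 0.17, "dz": 0.8, "wx": 0, "wy": 0.083, "wz": 0, "claw": 10}, {"dx": -0.91, "dy": 0.17, "dz": 1, "wx": 0, "wy": 0.083, "wz": 0, "claw": 10}, {"dx": -0.91, "dy": 0.17, "dz": 1, "wx": 0, "wy": 0.083, "wz": 0, "claw": 10}])

```text
clock: 12.6
tool_pos: [0.5622, -0.1824, 0.0932]
eef_rot: [0.793, 0.595, 0.102, -0.082]
contact_force: [0.2, 2.2, -0.5]
opening: 0.154
finger_force: 30.0
```

```bash
python3 - <<'E'
from h import *
go((*ch(.012,0,.09),74.1,15))
p,d=snap('scene');cv2.imwrite('pics/g3.png',cv2.resize(p[165:225,330:410,::-1],(800,600),interpolation=cv2.INTER_CUBIC))
E
```

```text
at [ 0.5622 -0.1824  0.0932] F [ 0.2  2.2 -0.5] op 13.6 ff 29.999004900455475 t 12.6
d [0.016 0.035 0.046] w [-0.0022  0.0002 -0.0024]
```

View pics/g3.png

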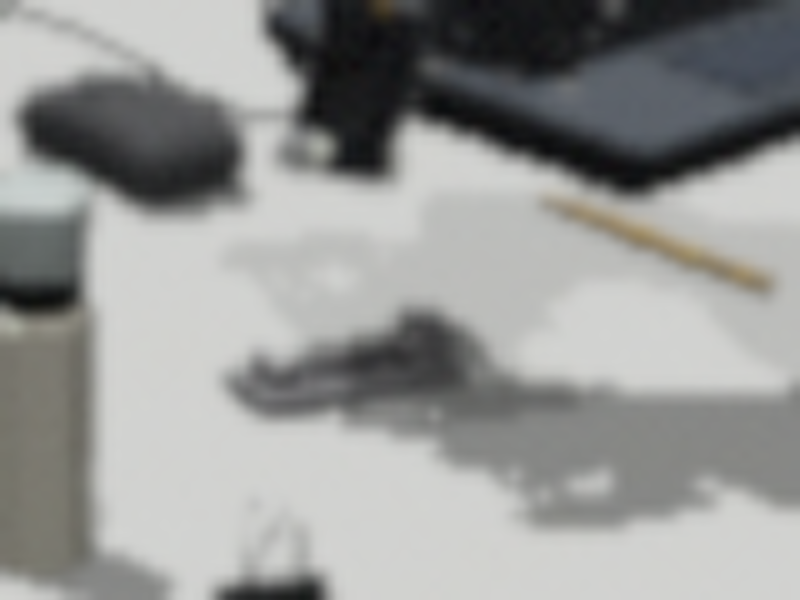

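The cell's nub end shows at crop (290,150) in the fingers, with its nub raised. Below it the charger has its lip at (262,360) and its tower at (418,320). I'll check the charger pose by projecting it into this view.

```bash
python3 - <<'E'
from h import *
L=dict(toptower=(-.0385,0,.025),tw1=(-.046,.0105,.025),tw2=(-.031,-.0105,.025),liptop=(.03,0,.018),c1=(.042,.018,.009),c2=(.042,-.018,.009),c3=(-.05,.018,.009),c4=(-.05,-.018,.009))
for k,v in L.items(): print(k,((proj('scene',ch(*v))[0]+.5-[330,165])*10).round(0), proj('top',ch(*v))[0].round(1))
for s in(1,-1):print('cell',((proj('scene',np.array(get_state()['tool_pos'])+R.from_quat(get_state()['eef_rot']).apply([s*.025-.0013,0,-.0039]))[0]+.5-[330,165])*10).round(0))
# charger silhouette in first scene picture
g=cv2.imread('pics/s0.png',0);u=cv2.resize(g[185:225,340:390],None,fx=8,fy=8,interpolation=cv2.INTER_LINEAR)
m=(u<165).astype(np.uint8);c=max(cv2.findContours(m,0,1)[0],key=cv2.contourArea).reshape(-1,2);uv=((c+.5)/8+[340,185]-[330,165])*10
for n,i in (('left',uv[:,0].argmin()),('right',uv[:,0].argmax()),('top',uv[:,1].argmin()),('bot',uv[:,1].argmax())):print(n,uv[i].round())
E
```

```text
toptower [432. 313.] [401.4 199.8]
tw1 [463. 320.] [403.1 203.9]
tw2 [401. 306.] [399.8 195.7]
liptop [276. 356.] [378.3 194.2]
c1 [270. 401.] [372.5 199.3]
c2 [224. 365.] [375.4 187.6]
c3 [479. 363.] [402.8 207. ]
c4 [431. 329.] [405.6 195.2]
cell [280. 144.]
cell [390. 159.]
left [228. 384.]
right [464. 377.]
top [406. 313.]
bot [273. 419.]
```

```bash
python3 - <<'E'
from h import *
go((*ch(.011,0,.05),74.1,15),(*ch(.011,0,.021),74.1,15),(*ch(.0045,0,.021),74.1,15))
E
```

```text
at [ 0.5644 -0.1803  0.0952] F [ 0.3 -0.3  0.3] op 13.6 ff 29.999168515205383 t 12.65
d [-0.163  0.019  0.541] w [-0.0014  0.     -0.0009]
d [-0.094 -0.     0.35 ] w [0. 0. 0.]
d [-0.078  0.    -0.021] w [0. 0. 0.]
```

>>> step_arm(force=35, motion=[{"dx": -0.08, "dy": 0.02, "dz": 0.27, "wx": 0, "wy": 0, "wz": 0, "claw": 10}, {"dx": -0.16, "dy": 0.02, "dz": 0.54, "wx": 0, "wy": 0, "wz": 0, "claw": 10}, {"dx": -0.16, "dy": 0.02, "dz": 0.54, "wx": 0, "wy": 0, "wz": 0, "claw": 10}, {"dx": -0.16, "dy": 0.02, "dz": 0.54, "wx": 0, "wy": 0, "wz": 0, "claw": 10}])

```text
clock: 13.05
tool_pos: [0.5684, -0.1803, 0.0531]
eef_rot: [0.79, 0.599, 0.104, -0.078]
contact_force: [0.6, 0.2, -0.1]
opening: 0.15
finger_force: 35.0
```

```bash
python3 - <<'E'
from h import *
go((*ch(.011,0,.021),74.1,15))
p,d=snap('scene');cv2.imwrite('pics/g4.png',cv2.resize(p[175:220,340:400,::-1],(800,600),interpolation=cv2.INTER_CUBIC))
E
```

```text
at [ 0.5684 -0.1803  0.0531] F [ 0.6  0.2 -0.1] op 13.2 ff 34.99898850917816 t 13.05
d [-0.134 -0.033  0.379] w [-0.0001  0.0002  0.0009]
```

View pics/g4.png

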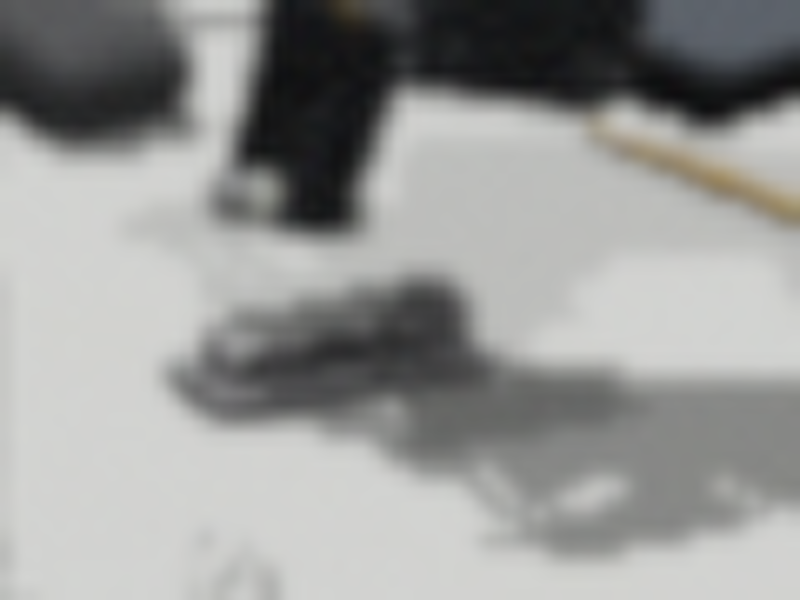

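The cell's nub end is at crop (240,190), raised above the charger's lip at (215,340), and lined up. Descending.

>>> step_arm(motion=[{"dx": -0.05, "dy": -0.03, "dz": 0.15, "wx": 0, "wy": 0, "wz": 0, "claw": 10}, {"dx": -0.1, "dy": -0.03, "dz": 0.28, "wx": 0, "wy": 0, "wz": 0, "claw": 10}, {"dx": -0.1, "dy": -0.03, "dz": 0.28, "wx": 0, "wy": 0, "wz": 0, "claw": 10}, {"dx": -0.1, "dy": -0.03, "dz": 0.28, "wx": 0, "wy": 0, "wz": 0, "claw": 10}])

```text
clock: 13.5
tool_pos: [0.5646, -0.1831, 0.028]
eef_rot: [0.791, 0.597, 0.104, -0.079]
contact_force: [-0.3, -1.0, -0.3]
opening: 0.156
finger_force: 35.0
```

```bash
python3 - <<'E'
from h import *
go((*ch(.011,0,.021),74.1,15))
E
```

```text
at [ 0.5646 -0.1831  0.028 ] F [-0.3 -1.  -0.3] op 13.7 ff 34.99885082244873 t 13.5
d [-0.007  0.004  0.088] w [-0.0003  0.0003 -0.0001]
```

>>> step_arm(motion=[{"dx": -0.005, "dy": 0, "dz": 0.05, "wx": 0, "wy": 0, "wz": 0, "claw": 10}, {"dx": -0.007, "dy": 0, "dz": 0.088, "wx": 0, "wy": 0, "wz": 0, "claw": 10}, {"dx": -0.007, "dy": 0, "dz": 0.088, "wx": 0, "wy": 0, "wz": 0, "claw": 10}, {"dx": -0.007, "dy": 0, "dz": 0.088, "wx": 0, "wy": 0, "wz": 0, "claw": 10}])

```text
clock: 13.9
tool_pos: [0.5652, -0.1818, 0.0214]
eef_rot: [0.791, 0.598, 0.104, -0.078]
contact_force: [-0.1, 0.7, -0.4]
opening: 0.153
finger_force: 35.0
```

>>> step_arm(motion=[{"dx": -0.024, "dy": 0, "dz": -0.0065, "wx": 0, "wy": 0, "wz": 0, "claw": 10}, {"dx": -0.036, "dy": 0, "dz": -0.01, "wx": 0, "wy": 0, "wz": 0, "claw": 10}, {"dx": -0.036, "dy": 0, "dz": -0.01, "wx": 0, "wy": 0, "wz": 0, "claw": 10}])

```text
clock: 14.2
tool_pos: [0.5644, -0.1853, 0.0215]
eef_rot: [0.791, 0.597, 0.104, -0.078]
contact_force: [-0.1, -0.0, 0.7]
opening: 0.154
finger_force: 35.0
```

>>> step_arm(motion=[{"dx": -0.024, "dy": 0, "dz": -0.0065, "wx": 0, "wy": 0, "wz": 0, "claw": 10}, {"dx": -0.024, "dy": 0, "dz": -0.0065, "wx": 0, "wy": 0, "wz": 0, "claw": 10}, {"dx": -0.024, "dy": 0, "dz": -0.0065, "wx": 0, "wy": 0, "wz": 0, "claw": 10}])

```text
clock: 14.5
tool_pos: [0.564, -0.1864, 0.0215]
eef_rot: [0.791, 0.598, 0.104, -0.078]
contact_force: [0.1, 0.7, 0.5]
opening: 0.154
finger_force: 35.0
```

>>> step_arm(motion=[{"dx": -0.024, "dy": 0, "dz": -0.0065, "wx": 0, "wy": 0, "wz": 0, "claw": 10}, {"dx": -0.024, "dy": 0, "dz": -0.0065, "wx": 0, "wy": 0, "wz": 0, "claw": 10}, {"dx": -0.024, "dy": 0, "dz": -0.0065, "wx": 0, "wy": 0, "wz": 0, "claw": 10}])

```text
clock: 14.8
tool_pos: [0.5635, -0.1881, 0.0215]
eef_rot: [0.791, 0.598, 0.104, -0.079]
contact_force: [0.4, 1.2, 0.2]
opening: 0.152
finger_force: 35.0
```

```bash
python3 - <<'E'
from h import *
go((*ch(.0,0,.021),74.1,15),(*ch(-.0005,0,.0127),74.1,0))
E
```

```text
at [ 0.5635 -0.1881  0.0215] F [0.4 1.2 0.2] op 13.4 ff 34.99877214431763 t 14.8
d [-0.058 -0.    -0.009] w [-0.      0.0001  0.0002]
d [-0.033 -0.     0.099] w [-0.     -0.0833 -0.    ]
```

>>> step_arm(motion=[{"dx": -0.024, "dy": 0, "dz": -0.0065, "wx": 0, "wy": 0, "wz": 0, "claw": 10}, {"dx": -0.024, "dy": 0, "dz": -0.0065, "wx": 0, "wy": 0, "wz": 0, "claw": 10}, {"dx": -0.024, "dy": 0, "dz": -0.0065, "wx": 0, "wy": 0, "wz": 0, "claw": 10}])

```text
clock: 15.1
tool_pos: [0.5629, -0.1899, 0.0215]
eef_rot: [0.791, 0.598, 0.104, -0.079]
contact_force: [1.4, 3.6, 0.2]
opening: 0.153
finger_force: 35.0
```

>>> step_arm(motion=[{"dx": -0.024, "dy": 0, "dz": -0.0065, "wx": 0, "wy": 0, "wz": 0, "claw": 10}, {"dx": -0.024, "dy": 0, "dz": -0.0065, "wx": 0, "wy": 0, "wz": 0, "claw": 10}, {"dx": -0.024, "dy": 0, "dz": -0.0065, "wx": 0, "wy": 0, "wz": 0, "claw": 10}])

```text
clock: 15.4
tool_pos: [0.5624, -0.1918, 0.0215]
eef_rot: [0.791, 0.598, 0.104, -0.079]
contact_force: [1.8, 4.5, 0.3]
opening: 0.15
finger_force: 35.0
```

```bash
python3 - <<'E'
from h import *
F=[]
for i in range(4): snap('scene');F.append(get_state()['contact_force'])
print(np.mean(F,0),np.std(F,0))
go((*ch(-.0005,0,.021),74.1,15),(*ch(-.001,0,.0127),74.1,0))
E
```

```text
[ 1.6978397   4.9789999  -0.06384605] [0.42872874 0.45685068 0.30080874]
at [ 0.5623 -0.1919  0.0215] F [ 1.7  5.  -0. ] op 13.5 ff 34.99869167804718 t 15.6
d [-0.016  0.001  0.003] w [-0.0001  0.0001  0.0002]
d [-0.033 -0.     0.099] w [-0.     -0.0833 -0.    ]
```

```bash
python3 - <<'E'
from h import *
go((*ch(-.0013,0,.021),74.1,15)); 
for f in (.33,.67,1): go((*ch(-.0013,0,.021-.0084*f),74.1,15*(1-f)))
E
```

```text
at [ 0.5623 -0.1919  0.0215] F [ 1.7  5.  -0. ] op 13.5 ff 34.99869167804718 t 15.6
d [-0.026  0.001  0.   ] w [-0.0001  0.0001  0.0002]
at [ 0.5623 -0.1919  0.0215] F [ 1.7  5.  -0. ] op 13.5 ff 34.99869167804718 t 15.6
d [-0.035  0.001  0.034] w [-0.0001 -0.0274  0.0002]
at [ 0.5623 -0.1919  0.0215] F [ 1.7  5.  -0. ] op 13.5 ff 34.99869167804718 t 15.6
d [-0.044  0.001  0.068] w [-0.0001 -0.0557  0.0002]
at [ 0.5623 -0.1919  0.0215] F [ 1.7  5.  -0. ] op 13.5 ff 34.99869167804718 t 15.6
d [-0.053  0.001  0.101] w [-0.     -0.0832  0.0002]
```

>>> step_arm(motion=[{"dx": -0.026, "dy": 0, "dz": 0, "wx": 0, "wy": 0, "wz": 0, "claw": 10}, {"dx": -0.026, "dy": 0, "dz": 0, "wx": 0, "wy": 0, "wz": 0, "claw": 10}, {"dx": -0.035, "dy": 0, "dz": 0.034, "wx": 0, "wy": -0.027, "wz": 0, "claw": 10}, {"dx": -0.044, "dy": 0, "dz": 0.068, "wx": 0, "wy": -0.056, "wz": 0, "claw": 10}, {"dx": -0.053, "dy": 0, "dz": 0.09, "wx": 0, "wy": -0.075, "wz": 0, "claw": 10}, {"dx": -0.053, "dy": 0, "dz": 0.1, "wx": 0, "wy": -0.083, "wz": 0, "claw": 10}, {"dx": -0.053, "dy": 0, "dz": 0.1, "wx": 0, "wy": -0.083, "wz": 0, "claw": 10}])

```text
clock: 16.3
tool_pos: [0.5624, -0.1926, 0.0128]
eef_rot: [0.797, 0.604, 0.0, 0.0]
contact_force: [0.5, 4.9, 2.3]
opening: 0.15
finger_force: 35.0
```

```bash
python3 - <<'E'
from h import *
go((*ch(-.0013,0,.0125),74.1,0))
print(get_state()['moment'])
p,d=snap('scene');cv2.imwrite('pics/g5.png',cv2.resize(p[175:220,340:400,::-1],(800,600),interpolation=cv2.INTER_CUBIC))
E
```

```text
at [ 0.5624 -0.1926  0.0128] F [0.5 4.9 2.3] op 13.2 ff 34.99349355697632 t 16.3
d [-0.017 -0.002  0.004] w [0.0001 0.     0.0012]
[ 0.87347483 -0.10890165  0.00696735]
```

View pics/g5.png

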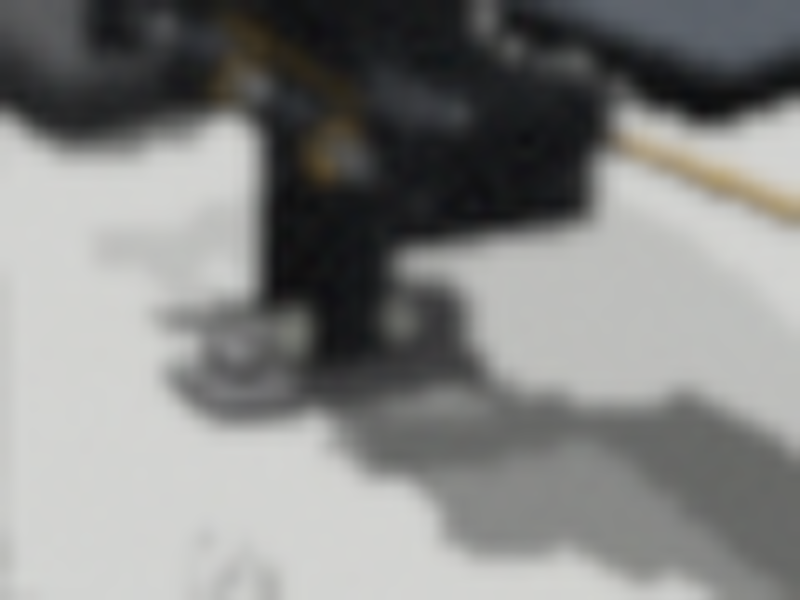

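The cell looks level in the bay, between the lip at (225,340) and the tower at (430,310). I'll push back slightly, settle it down, then let go.

>>> step_arm(motion=[{"dx": -0.015, "dy": 0, "dz": 0, "wx": 0, "wy": 0, "wz": 0, "claw": 10}, {"dx": -0.015, "dy": 0, "dz": 0.005, "wx": 0, "wy": 0, "wz": 0, "claw": 10}, {"dx": -0.015, "dy": 0, "dz": 0.01, "wx": 0, "wy": 0, "wz": 0, "claw": 10}])

```text
clock: 16.65
tool_pos: [0.5617, -0.1955, 0.0124]
eef_rot: [0.798, 0.602, 0.001, -0.0]
contact_force: [0.8, 6.3, 8.1]
opening: 0.15
finger_force: 35.0
```

```bash
python3 - <<'E'
from h import *
F=[]
for i in range(3): snap('scene');F.append(get_state()['contact_force'])
print(np.mean(F,0));go((*ch(-.0013,0,.0125),74.1,0))
E
```

```text
[0.77739343 6.81516269 5.17383861]
at [ 0.5617 -0.1955  0.0124] F [0.9 6.4 4.6] op 13.5 ff 34.99282479286194 t 16.8
d [ 0.02  -0.004 -0.001] w [ 0.0002 -0.0007 -0.0002]
```

>>> step_arm(motion=[{"dx": 0.025, "dy": 0, "dz": 0, "wx": 0, "wy": 0, "wz": 0, "claw": 10}, {"dx": 0.025, "dy": 0, "dz": 0, "wx": 0, "wy": 0, "wz": 0, "claw": 10}, {"dx": 0.025, "dy": 0, "dz": 0, "wx": 0, "wy": 0, "wz": 0, "claw": 18}, {"dx": 0.025, "dy": 0, "dz": 0, "wx": 0, "wy": 0, "wz": 0, "claw": 30}, {"dx": 0.025, "dy": 0, "dz": 0, "wx": 0, "wy": 0, "wz": 0, "claw": 34}, {"dx": 0.025, "dy": 0, "dz": 0, "wx": 0, "wy": 0, "wz": 0, "claw": 34}])

```text
clock: 17.4
tool_pos: [0.5614, -0.195, 0.0117]
eef_rot: [0.798, 0.602, -0.0, 0.0]
contact_force: [-0.5, 0.1, 0.5]
opening: 0.383
finger_force: 0.0
```

>>> step_arm(motion=[{"dx": 0, "dy": 0, "dz": -0.3, "wx": 0, "wy": 0, "wz": 0, "claw": 40}, {"dx": 0, "dy": 0, "dz": -0.65, "wx": 0, "wy": 0, "wz": 0, "claw": 60}, {"dx": 0, "dy": 0, "dz": -1, "wx": 0, "wy": 0, "wz": 0, "claw": 80}, {"dx": 0, "dy": 0, "dz": -1, "wx": 0, "wy": 0, "wz": 0, "claw": 80}])

```text
clock: 17.8
tool_pos: [0.5641, -0.1951, 0.0952]
eef_rot: [0.798, 0.602, 0.002, 0.003]
contact_force: [0.5, -0.0, 0.5]
opening: 0.709
finger_force: 0.0
```

```bash
python3 - <<'E'
from h import *
b=(.530,-.0015)
go((.562,-.195,.178,79.6,0),(*b,.178,79.6,0),(*b,.0825,79.6,0))
p,d=snap('scene');cv2.imwrite('pics/g6.png',cv2.resize(p[175:220,340:400,::-1],(800,600),interpolation=cv2.INTER_CUBIC))
E
```

```text
at [ 0.5641 -0.1951  0.0952] F [ 0.5 -0.   0.5] op 62.4 ff 0.0 t 17.8
d [-0.003 -0.009 -0.518] w [ 0.0021  0.0004 -0.0307]
  then x 1 [-0.002 -0.013 -0.518]
d [ 0.769 -0.277 -0.   ] w [0. 0. 0.]
  then x 2 [ 0.769 -0.277 -0.   ]
d [ 0.    -0.     0.597] w [0. 0. 0.]
  then x 1 [-0.    -0.     0.597]
```

View pics/g6.png

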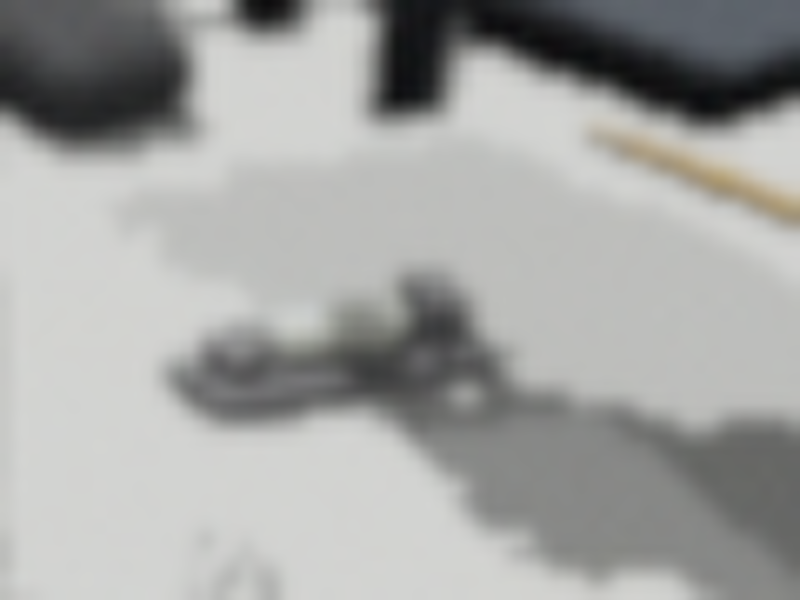

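The cell lies level in the bay, from (250,330) to (395,320), between lip and tower. Now back to the bottle.

>>> step_arm(motion=[{"dx": 0, "dy": 0, "dz": -0.5, "wx": 0, "wy": 0, "wz": -0.031, "claw": 88}, {"dx": 0, "dy": 0, "dz": -1, "wx": 0, "wy": 0, "wz": -0.031, "claw": 88}, {"dx": 0, "dy": 0, "dz": -1, "wx": 0, "wy": 0, "wz": -0.031, "claw": 88}])

```text
clock: 18.15
tool_pos: [0.5644, -0.195, 0.1754]
eef_rot: [0.768, 0.641, 0.002, 0.003]
contact_force: [0.7, 0.0, 1.0]
opening: 0.992
finger_force: 0.0
```

>>> step_arm(motion=[{"dx": 0.4, "dy": -0.14, "dz": -0.03, "wx": 0, "wy": 0, "wz": 0, "claw": 88}, {"dx": 0.77, "dy": -0.28, "dz": -0.03, "wx": 0, "wy": 0, "wz": 0, "claw": 88}])

```text
clock: 18.35
tool_pos: [0.5501, -0.129, 0.1731]
eef_rot: [0.769, 0.64, -0.0, -0.0]
contact_force: [-0.6, 0.8, 0.4]
opening: 0.999
finger_force: 0.0
```

>>> step_arm(motion=[{"dx": 0.4, "dy": -0.14, "dz": 0, "wx": 0, "wy": 0, "wz": 0, "claw": 88}, {"dx": 0.77, "dy": -0.28, "dz": 0, "wx": 0, "wy": 0, "wz": 0, "claw": 88}])

```text
clock: 18.55
tool_pos: [0.5386, -0.063, 0.1726]
eef_rot: [0.768, 0.641, -0.001, -0.001]
contact_force: [0.2, 0.9, 0.1]
opening: 0.996
finger_force: 0.0
```

>>> step_arm(motion=[{"dx": 0.4, "dy": -0.14, "dz": 0, "wx": 0, "wy": 0, "wz": 0, "claw": 88}, {"dx": 0.77, "dy": -0.28, "dz": 0, "wx": 0, "wy": 0, "wz": 0, "claw": 88}, {"dx": 0.77, "dy": -0.28, "dz": 0, "wx": 0, "wy": 0, "wz": 0, "claw": 88}, {"dx": 0.77, "dy": -0.28, "dz": 0, "wx": 0, "wy": 0, "wz": 0, "claw": 88}])

```text
clock: 18.95
tool_pos: [0.528, 0.0006, 0.173]
eef_rot: [0.767, 0.641, -0.001, -0.001]
contact_force: [0.4, -0.4, -0.6]
opening: 0.999
finger_force: 0.0
```

```bash
python3 - <<'E'
from h import *
b=(.530,-.0015)
go((*b,.178,79.6,0),(*b,.0825,79.6,0))
p,d=snap('scene');P=pts('scene',d)
s=P[130:230,300:380].reshape(-1,3);m=(s[:,2]>.02)&(s[:,2]<.14)&(abs(s[:,0]-.53)<.04)&(abs(s[:,1])<.04);c=s[m]
for a,e in((.02,.05),(.07,.1),(.115,.14)):
    k=c[(c[:,2]>a)&(c[:,2]<e)];print(a,k.mean(0),len(k))
E
```

```text
at [0.528  0.0006 0.173 ] F [ 0.4 -0.4 -0.6] op 88.0 ff 0.0 t 18.95
d [-0.022  0.029 -0.062] w [-0.0007  0.0003  0.0011]
d [ 0.    -0.     0.597] w [0. 0. 0.]
  then x 1 [-0.    -0.     0.597]
0.02 [0.51972554 0.00827678 0.03506272] 96
0.07 [0.51946829 0.01028213 0.0861548 ] 107
0.115 [0.52163423 0.01009309 0.12989682] 96
```

>>> step_arm(motion=[{"dx": -0.02, "dy": 0.03, "dz": 0.25, "wx": 0, "wy": 0, "wz": 0, "claw": 88}, {"dx": -0.02, "dy": 0.03, "dz": 0.6, "wx": 0, "wy": 0, "wz": 0, "claw": 88}, {"dx": -0.02, "dy": 0.03, "dz": 0.6, "wx": 0, "wy": 0, "wz": 0, "claw": 88}])

```text
clock: 19.3
tool_pos: [0.5287, -0.0037, 0.1234]
eef_rot: [0.769, 0.64, -0.003, -0.002]
contact_force: [-0.9, -0.5, 0.5]
opening: 1.0
finger_force: 0.0
```

>>> step_arm(motion=[{"dx": 0, "dy": 0, "dz": 0.3, "wx": 0, "wy": 0, "wz": 0, "claw": 88}, {"dx": 0, "dy": 0, "dz": 0.52, "wx": 0, "wy": 0, "wz": 0, "claw": 88}, {"dx": 0, "dy": 0, "dz": 0.52, "wx": 0, "wy": 0, "wz": 0, "claw": 60}, {"dx": 0, "dy": 0, "dz": 0.52, "wx": 0, "wy": 0, "wz": 0, "claw": 55}, {"dx": 0, "dy": 0, "dz": 0.52, "wx": 0, "wy": 0, "wz": 0, "claw": 50}])

```text
clock: 19.8
tool_pos: [0.5317, -0.0023, 0.0858]
eef_rot: [0.768, 0.641, 0.001, 0.001]
contact_force: [-0.4, -0.4, -0.7]
opening: 0.751
finger_force: 0.0
```

```bash
python3 - <<'E'
from h import *
go((.530,-.0015,.0825,79.6,0))
E
```

```text
at [ 0.5317 -0.0023  0.0858] F [-0.4 -0.4 -0.7] op 66.1 ff 0.0 t 19.8
d [ 0.006 -0.023  0.042] w [ 0.0006 -0.0001  0.0003]
```

>>> step_arm(force=25, motion=[{"dx": 0, "dy": -0.01, "dz": 0.025, "wx": 0, "wy": 0, "wz": 0, "claw": 60}, {"dx": 0, "dy": -0.01, "dz": 0.025, "wx": 0, "wy": 0, "wz": 0, "claw": 45}, {"dx": 0, "dy": -0.01, "dz": 0.025, "wx": 0, "wy": 0, "wz": 0, "claw": 38}, {"dx": 0, "dy": -0.01, "dz": 0.025, "wx": 0, "wy": 0, "wz": 0, "claw": 38}, {"dx": 0, "dy": -0.01, "dz": 0.025, "wx": 0, "wy": 0, "wz": 0, "claw": 38}])

```text
clock: 20.3
tool_pos: [0.5301, -0.0015, 0.0829]
eef_rot: [0.768, 0.641, 0.0, -0.0]
contact_force: [-0.6, 0.3, 3.6]
opening: 0.486
finger_force: 25.0
```

>>> step_arm(motion=[{"dx": 0, "dy": 0, "dz": -0.2, "wx": 0, "wy": 0, "wz": 0, "claw": 38}, {"dx": 0, "dy": 0, "dz": -0.5, "wx": 0, "wy": 0, "wz": 0, "claw": 38}, {"dx": 0, "dy": 0, "dz": -0.75, "wx": 0, "wy": 0, "wz": 0, "claw": 38}, {"dx": 0, "dy": 0, "dz": -0.75, "wx": 0, "wy": 0, "wz": 0, "claw": 38}])

```text
clock: 20.7
tool_pos: [0.5316, -0.0017, 0.1445]
eef_rot: [0.768, 0.641, 0.002, 0.001]
contact_force: [0.6, -0.2, -1.3]
opening: 0.493
finger_force: 25.0
```

```bash
python3 - <<'E'
from h import *
go((.5585,.1945,.145,79.6,0),(.5585,.1945,.088,79.6,0))
E
```

```text
at [ 0.5316 -0.0017  0.1445] F [ 0.6 -0.2 -1.3] op 43.4 ff 24.990594992468687 t 20.7
d [ 0.824 -0.036 -0.002] w [ 0.0014 -0.0003  0.0005]
  then x 2 [ 0.824 -0.037 -0.002]
d [ 0.    -0.     0.713] w [0. 0. 0.]
```

>>> step_arm(motion=[{"dx": 0.15, "dy": -0.03, "dz": 0, "wx": 0, "wy": 0, "wz": 0, "claw": 38}, {"dx": 0.45, "dy": -0.04, "dz": 0, "wx": 0, "wy": 0, "wz": 0, "claw": 38}, {"dx": 0.82, "dy": -0.04, "dz": 0, "wx": 0, "wy": 0, "wz": 0, "claw": 38}])

```text
clock: 21.0
tool_pos: [0.5374, 0.0638, 0.1412]
eef_rot: [0.768, 0.64, -0.001, -0.001]
contact_force: [-0.1, 0.2, -1.4]
opening: 0.486
finger_force: 25.0
```

>>> step_arm(motion=[{"dx": 0.41, "dy": -0.03, "dz": 0, "wx": 0, "wy": 0, "wz": 0, "claw": 38}, {"dx": 0.82, "dy": -0.04, "dz": 0, "wx": 0, "wy": 0, "wz": 0, "claw": 38}])

```text
clock: 21.2
tool_pos: [0.5458, 0.1308, 0.1409]
eef_rot: [0.767, 0.641, -0.001, -0.001]
contact_force: [0.6, -0.4, -1.4]
opening: 0.486
finger_force: 25.0
```

>>> step_arm(motion=[{"dx": 0.4, "dy": -0.03, "dz": 0, "wx": 0, "wy": 0, "wz": 0, "claw": 38}, {"dx": 0.7, "dy": -0.04, "dz": 0, "wx": 0, "wy": 0, "wz": 0, "claw": 38}, {"dx": 0.82, "dy": -0.04, "dz": 0, "wx": 0, "wy": 0, "wz": 0, "claw": 38}, {"dx": 0.82, "dy": -0.04, "dz": 0, "wx": 0, "wy": 0, "wz": 0, "claw": 38}, {"dx": 0.82, "dy": -0.04, "dz": 0, "wx": 0, "wy": 0, "wz": 0, "claw": 38}])

```text
clock: 21.7
tool_pos: [0.5552, 0.192, 0.1419]
eef_rot: [0.768, 0.64, -0.001, 0.0]
contact_force: [-0.2, 0.2, -1.9]
opening: 0.483
finger_force: 25.0
```

```bash
python3 - <<'E'
from h import *
go((.558,.195,.088,79.6,0))
E
```

```text
at [0.5552 0.192  0.1419] F [-0.2  0.2 -1.9] op 42.5 ff 24.990304376879067 t 21.7
d [0.045 0.028 0.674] w [-0.0004  0.0007  0.0002]
```

>>> step_arm(motion=[{"dx": 0.04, "dy": 0.03, "dz": 0, "wx": 0, "wy": 0, "wz": 0, "claw": 38}, {"dx": 0.04, "dy": 0.03, "dz": 0.15, "wx": 0, "wy": 0, "wz": 0, "claw": 38}, {"dx": 0.04, "dy": 0.03, "dz": 0.3, "wx": 0, "wy": 0, "wz": 0, "claw": 38}, {"dx": 0.04, "dy": 0.03, "dz": 0.45, "wx": 0, "wy": 0, "wz": 0, "claw": 38}, {"dx": 0.04, "dy": 0.03, "dz": 0.55, "wx": 0, "wy": 0, "wz": 0, "claw": 38}, {"dx": 0.04, "dy": 0.03, "dz": 0.62, "wx": 0, "wy": 0, "wz": 0, "claw": 38}, {"dx": 0.04, "dy": 0.03, "dz": 0.64, "wx": 0, "wy": 0, "wz": 0, "claw": 38}, {"dx": 0.04, "dy": 0.03, "dz": 0.65, "wx": 0, "wy": 0, "wz": 0, "claw": 38}])

```text
clock: 22.5
tool_pos: [0.5588, 0.1964, 0.0905]
eef_rot: [0.768, 0.641, 0.0, -0.0]
contact_force: [0.2, 0.3, -1.4]
opening: 0.488
finger_force: 25.0
```

>>> step_arm(motion=[{"dx": 0, "dy": 0, "dz": 0.015, "wx": 0, "wy": 0, "wz": 0, "claw": 38}, {"dx": 0, "dy": 0, "dz": 0.015, "wx": 0, "wy": 0, "wz": 0, "claw": 38}])

```text
clock: 22.7
tool_pos: [0.5589, 0.1965, 0.0897]
eef_rot: [0.768, 0.641, 0.0, 0.0]
contact_force: [-0.4, -0.3, -1.1]
opening: 0.485
finger_force: 25.0
```

>>> step_arm(motion=[{"dx": -0.015, "dy": 0, "dz": 0.015, "wx": 0, "wy": 0, "wz": 0, "claw": 38}, {"dx": -0.015, "dy": 0, "dz": 0.028, "wx": 0, "wy": 0, "wz": 0, "claw": 38}, {"dx": -0.015, "dy": 0, "dz": 0.028, "wx": 0, "wy": 0, "wz": 0, "claw": 38}])

```text
clock: 23.0
tool_pos: [0.5585, 0.1952, 0.0872]
eef_rot: [0.768, 0.641, -0.0, -0.0]
contact_force: [0.2, -0.5, -1.2]
opening: 0.486
finger_force: 25.0
```

>>> step_arm(motion=[{"dx": 0, "dy": 0, "dz": 0.015, "wx": 0, "wy": 0, "wz": 0, "claw": 38}, {"dx": 0, "dy": 0, "dz": 0.015, "wx": 0, "wy": 0, "wz": 0, "claw": 38}])

```text
clock: 23.2
tool_pos: [0.5588, 0.1954, 0.0869]
eef_rot: [0.768, 0.641, 0.0, -0.0]
contact_force: [-1.0, -0.6, 5.9]
opening: 0.487
finger_force: 25.0
```

Touching the floor, so I'll release and retreat.

>>> step_arm(motion=[{"dx": 0, "dy": 0, "dz": 0, "wx": 0, "wy": 0, "wz": 0, "claw": 50}, {"dx": 0, "dy": 0, "dz": 0, "wx": 0, "wy": 0, "wz": 0, "claw": 70}, {"dx": 0, "dy": 0, "dz": 0, "wx": 0, "wy": 0, "wz": 0, "claw": 80}, {"dx": 0, "dy": 0, "dz": 0, "wx": 0, "wy": 0, "wz": 0, "claw": 80}, {"dx": 0, "dy": 0, "dz": -0.3, "wx": 0, "wy": 0, "wz": 0, "claw": 80}, {"dx": 0, "dy": 0, "dz": -0.65, "wx": 0, "wy": 0, "wz": 0, "claw": 80}, {"dx": 0, "dy": 0, "dz": -1, "wx": 0, "wy": 0, "wz": 0, "claw": 80}])

```text
clock: 23.9
tool_pos: [0.5582, 0.1951, 0.1666]
eef_rot: [0.768, 0.641, -0.001, -0.0]
contact_force: [-0.2, 0.8, 0.5]
opening: 0.907
finger_force: 0.0
```

>>> step_arm(motion=[{"dx": 0, "dy": 0, "dz": -0.4, "wx": 0, "wy": 0, "wz": 0, "claw": 80}, {"dx": 0, "dy": 0, "dz": -0.8, "wx": 0, "wy": 0, "wz": 0, "claw": 80}, {"dx": 0, "dy": 0, "dz": -1, "wx": 0, "wy": 0, "wz": 0, "claw": 80}, {"dx": 0, "dy": 0, "dz": -1, "wx": 0, "wy": 0, "wz": 0, "claw": 80}, {"dx": 0, "dy": 0, "dz": -1, "wx": 0, "wy": 0, "wz": 0, "claw": 80}])

```text
clock: 24.4
tool_pos: [0.5581, 0.1952, 0.2455]
eef_rot: [0.768, 0.641, -0.0, -0.0]
contact_force: [-0.2, 0.6, -0.8]
opening: 0.91
finger_force: 0.0
```

```bash
python3 - <<'E'
from h import *
p,d=snap('scene');P=pts('scene',d)
s=P[150:260,240:320].reshape(-1,3);c=s[(abs(s[:,0]-.558)<.04)&(abs(s[:,1]-.193)<.04)]
for a,e in((.04,.06),(.08,.1),(.12,.14)):
    k=c[(c[:,2]>a)&(c[:,2]<e)];print(a,k.mean(0),len(k))
print('top z',c[c[:,2]<.16][:,2].max())
p,d=snap('top');P=pts('top',d);x=R.from_euler('z',-74.1,degrees=True).apply(P.reshape(-1,3)-[.5622,-.1926,0]).reshape(P.shape)
g=cv2.cvtColor(p,cv2.COLOR_RGB2GRAY)
m=(abs(x[...,0])<.06)&(abs(x[...,1])<.025)&(g>150)&(x[...,2]>.014)
k=x[m]*1000;print(len(k),k.min(0).round(1),k.max(0).round(1),k.mean(0).round(1))
for lo in(-22,-10,2,14):
    q=k[(k[:,0]>lo)&(k[:,0]<lo+12)]; print(lo,len(q),q.mean(0).round(1) if len(q) else '')
go((.55,.19,.3,79.6,0))
E
```

```text
0.04 [0.54516331 0.20445343 0.0498194 ] 74
0.08 [0.54688865 0.20695263 0.09101178] 78
0.12 [0.5468367 0.2077557 0.1298399] 68
top z 0.14579488775510263
73 [-35.2  -9.9  15.4] [32.6  6.3 29.4] [-2.6 -0.3 23.6]
-22 17 [-16.5   0.1  23.9]
-10 18 [-4.1 -0.1 23.6]
2 17 [ 8.1  0.3 23.5]
14 7 [18.4 -0.8 26.2]
at [0.5576 0.195  0.2446] F [-1.1 -0.1 -0.6] op 79.7 ff 0.0 t 24.5
d [-0.08  -0.084 -0.693] w [-0.0008  0.0004  0.0006]
```

```bash
python3 -c "
from plant import workorder
print(workorder.finish_job())"
```

```text
the job is handed in; nothing more can be done
None
```

The job is handed in at about 24.5 s; the interface returned no verdict, but my last depth readings showed the cell level and centred in the charger bay and the bottle upright in its pocket.

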